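Fetch the casting mould from behind the bottles

TASK

Get the long white bar mould out from the back of the plywood caddy and set it up on the bench scale for a pour: first stand all three containers in front of it upright in the steel spill tray, then lay the mould flat on the middle of the scale's platform, lengthways parallel to the display edge. When it lies there, put each of the three containers back on the very spot in the bay it came from. Keep the containers upright throughout.

Things in the scene. Friction and masses are not known exactly. Their poses are not given: they have to be found in the camera images.
- tall_center (a point): The tallest container: straight round white plastic bottle, 54 mm diameter up to 112 mm, then a conical shoulder and a narrow 32 mm cap; 150 mm tall in all. About 0.26 kg, loose. Point: on its axis, half-way up (75 mm above its underside); z is up along the bottle. Stands in one of the caddy's three front bays (which one varies).
- amber_center (a point): Amber glass round bottle with a pale label, 56 mm diameter up to 86 mm, then a rounded shoulder and a 30 mm black cap; 128 mm tall in all. About 0.30 kg, loose. Point: on its axis, half-way up (64 mm above its underside); z is up along the bottle. Stands in one of the three front bays.
- jar_center (a point): Shortest container: straight wide-mouth grey jar, 56 mm diameter over its whole height, with a ribbed black lid as wide as the jar (58 mm); 112 mm tall. About 0.24 kg, loose. Point: on its axis, half-way up (56 mm above its underside); z is up along the jar. Stands in one of the three front bays.
- mould_center (a point): The bar mould to fetch: white plastic block 40 mm (its x) by 150 mm (its y, the long way) by 50 mm high (z), with two long slots open at the top. About 0.22 kg, loose. Point: centre of the block, 25 mm above its underside. It lies in the caddy's rear lane, behind the three containers, roughly parallel to the caddy; a small loose pigment pot (29 mm diameter, 40 mm tall) stands past its +y end.
- caddy: Fixed plywood caddy, 176 mm (its x, front to back) by 256 mm (its y), outer lip 20 mm high and 4 mm thick, floor top 6 mm above the bench. Origin: centre of its underside; x points away from the robot. Three open front bays, 80 mm wide, parted by 18 mm high fins (their tops above the bench) 74 mm long: bay centres at x = -47 mm, y = -84, 0 and +84 mm. Behind them (x from about -10 to +84 mm) one undivided lane. The containers stand within 4 mm of the bay centres.
- scale_platform (a point): Fixed bench scale, grey body 215 by 168 mm, with a flat steel platform 146 mm (x) by 162 mm (y). Point: centre of the platform's top face, 35 mm above the bench; x points away from the display, y runs along the display edge (the mould's long side is to lie along this y, either way round), z up. The scale stands on one side of the caddy and the tray on the other; which is which varies.
- tray_floor (a point): Fixed shallow steel spill tray, the side area: 300 mm (x) by 140 mm (y) outside, walls 5 mm thick and 22 mm high above the bench. Point: centre of its inner floor, 5 mm above the bench; x lies the long way, z up. Empty at the start.
There are look-alikes about, which are no part of the job. Leave any blue or pink look-alike of the part that bears mould_center alone. What is shaped like the part that bears tall_center but yellow is not meant.

How it is judged:
By the outcome, as a careful person would: the job done as asked, in the order asked, and still so for the second after the job is handed in, with the robot touching nothing.
It also fails if it takes over 141 s, if anything falls off the work surface, if the arm or the gripper's body presses on something with over 40 N, if the wrist force passes 120 N, or if a joint passes its speed limit or range.

ROBOT

A 6-joint arm with a two-finger parallel gripper is mounted at the origin on the work surface. World frame = base frame: x ahead of the robot, y to its left, z up, the work surface at z = 0. Lengths are in m, angles in degrees, forces in N, time in s.
With the tool pointing down it reaches from about 0.4 to 0.825 m from the base axis. Payload 7 kg.
Tool frame: the origin (TCP) lies midway between the tips of the shut fingers; the grasp point (between the pads) lies 19 mm behind it (ctrl.hold_point_z is the distance from the TCP to the grasp point, in m); z points along the fingers, y is the line along which they close (so a half turn about z gives the same grasp; the last joint's range is limited). The gripper opens to 88 mm and grips with 3 to 60 N. Pads are 19 mm wide; open, the fingers measure 130 mm over their backs; the gripper's body (78 mm by 193 mm) begins 47 mm behind the grasp point.
Start: joints at [86.465, 20.546, 0.682, 0, -70.136, -16.507], TCP at [0.231, 0.634, 0.227] pointing down, gripper open.
Joint ranges: [-176.03, 176.03], [-82.01, 121.73], [-58.28, 71.71], [-173.87, 95.51], [-174.79, -0.11], [-173.66, 173.66]. Speed limits (degrees/s): [136.94, 136.94, 172.46, 180, 180, 180].

INTERFACE

Orientations are given as [roll, pitch, yaw] about the fixed x, y, z axes, in that order (R = Rz(yaw) Ry(pitch) Rx(roll)).
In Python, from plant import ctrl gives the robot as it stands.
- The arm moves only by the tool apply_moves, never from a script. Its argument "deltas" is a list of rows, each an object with "fingers": the finger opening in mm, from 0 to 87.6; "delta_pos": the shift along the tool's x, y, z in mm, a list of three; "angular": the turn, a rotation vector about the tool's x, y, z in degrees, a list of three. A call has 1 to 10 rows; each row is the pose to reach, as a shift and turn from the pose commanded when the call began, along the tool's axes at that moment; what a row does not reach only later rows make up. A row lasts 1/10 s, in which the tool goes at most 50 mm and 8.59 degrees, less where a joint would pass 70% of its speed; a pose out of reach is approached as far as the arm can. A call with a gripper value outside its range is refused whole. The fingers move at their own pace and stop on an object; the grip force is fixed at half the most. Time passes only in rows, so rows that repeat a pose let the fingers close. It gives the time, the measured TCP pose, the force, the opening and the grip force at its end, in the units of the state.
- ctrl.get_obs(): the state, without advancing time (a new reading comes with each control period).
- ctrl.snapshot(name): name is "scene" or "top" or "wrist"; returns the picture (384x512x3 uint8, red, green, blue); there is no depth.
- ctrl.camera_params(name): a dict with "fx", "fy", "cx", "cy" (pixels), "dist_coeffs" ([k1, k2, p1, p2, k3] as OpenCV has them; the pictures are not rectified), "cam_to_world" (4x4, takes a point from camera to world coordinates); the wrist camera has in their place "mount" (4x4, takes a point from camera to tool coordinates, whose origin is the TCP and whose axes are the flange's). Camera axes: x right, y up, looking along -z (the intrinsics and any distortion apply to the point x, -y, -z); pixel columns grow to the right and rows downward; lengths in m; the calibration is good to about 2 mm. A picture is of the moment at which its call begins: read the wrist's pose just before it. camera_params takes no time and is no camera call.
- ctrl.close_job(): hands the job in; it is judged then, once.
The state is a dict: "clock": time; "joint_pos": joint angles; "qvel": joint speeds; "tau": joint torques, N m; "tool_pos": TCP position; "orientation": TCP orientation; "force": force on the tool from outside, world axes, zero at the start; "moment": the same for the moment, N m; "opening": finger opening in m; "gripper_force": force on a finger pad.
Only numpy, scipy, OpenCV 4.12 (cv2) and the standard library are available. Lean on these libraries where they do the work, as an engineer would, in place of code of your own. Each camera call takes 0.05 s, during which the arm holds its last target. There are 200 camera calls.

## Working session

There is one attempt and no reset: what is moved stays moved. The work goes in short steps, Python scripts to look and compute and a tool call to move; the robot and the scene stay as the last step left them, time stands still between calls to the robot, and variables do not carry over. Pictures are saved under pics/ and viewed, at most 17 in all, crops included, and the job is handed in when it is done.

Besides the shell and the picture viewer there is one more tool, called after "Request:" in YAML: its name, and indented under it one key for each argument. apply_moves: Moves the arm, as the interface text tells. Its arguments: {"type":"object","properties":{"deltas":{"type":"array"}},"required":["deltas"]}

```bash
ls; mkdir -p pics; python3 - <<'E'
from plant import ctrl
import cv2,numpy as np
print(ctrl.get_obs())
for n in ("scene","top","wrist"):
    im=ctrl.snapshot(n); cv2.imwrite(f"pics/{n}0.png",im[:,:,::-1]); p=ctrl.camera_params(n); print(n,{k:np.round(v,4).tolist() for k,v in p.items()})
print(ctrl.hold_point_z)
E
```

```text
pics
{'clock': 0.0, 'joint_pos': array([ 8.64651739e+01,  2.05921705e+01,  6.34223006e-01, -2.23789797e-02,
       -7.01367545e+01, -1.65065033e+01]), 'qvel': array([ 0.00298974, -0.09301716,  0.104898  ,  0.06380902,  0.04619031,
       -0.14169454]), 'tau': array([ 2.01142997e-03, -5.82726932e+01,  2.93052131e+01,  6.99669465e+00,
        7.07954750e-03, -1.52750772e-04]), 'tool_pos': array([0.23116881, 0.63365108, 0.22561071]), 'orientation': array([ 1.79903223e+02, -6.73943898e-03, -2.00489449e+01]), 'force': array([-0.22194603, -0.10051335,  0.06086092]), 'moment': array([ 0.00886674,  0.03388233, -0.02745264]), 'gripper_force': 0.0, 'opening': 0.08756712661080493}
scene {'fx': 491.3357, 'fy': 491.3357, 'cx': 255.1346, 'cy': 194.4403, 'dist_coeffs': [-0.1863, 0.0, 0.0, 0.0, 0.0], 'cam_to_world': [[-0.6722, -0.5775, 0.4633, 1.1491], [0.7403, -0.5181, 0.4284, 0.538], [-0.0073, 0.631, 0.7758, 1.2147], [0.0, 0.0, 0.0, 1.0]]}
top {'fx': 426.8905, 'fy': 426.8905, 'cx': 256.4752, 'cy': 193.3059, 'dist_coeffs': [-0.0492, 0.0, 0.0, 0.0, 0.0], 'cam_to_world': [[-0.0131, 0.9924, -0.1224, 0.2855], [-0.9999, -0.0118, 0.0113, -0.0845], [0.0098, 0.1225, 0.9924, 1.4356], [0.0, 0.0, 0.0, 1.0]]}
wrist {'fx': 266.4283, 'fy': 266.4283, 'cx': 255.3567, 'cy': 189.4435, 'dist_coeffs': [-0.0632, 0.0, 0.0, 0.0, 0.0], 'mount': [[-0.0, 0.9537, 0.3006, 0.0823], [1.0, -0.0003, 0.0011, 0.0007], [0.0012, 0.3006, -0.9537, -0.1586], [0.0, 0.0, 0.0, 1.0]]}
0.0188
```

View pics/top0.png

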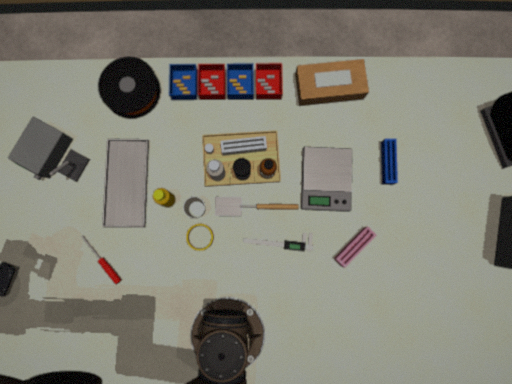

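View pics/scene0.png

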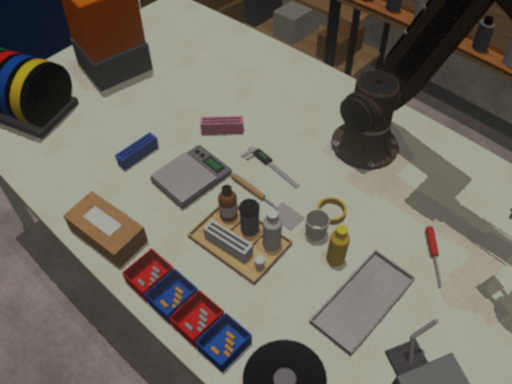

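The top view shows the tray on the left, around (127,183). The caddy is at (241,158), with the white tall bottle at (215,168), the jar at (242,168) and the amber bottle at (268,168). The mould is at (244,145) and the pot at (209,148). The scale is at (328,178) with its display facing the robot.

```bash
cat > h.py <<'E'
from plant import ctrl
import cv2,numpy as np
from scipy.spatial.transform import Rotation as R
def pose():
    o=ctrl.get_obs();T=np.eye(4);T[:3,:3]=R.from_euler('xyz',o['orientation'],degrees=True).as_matrix();T[:3,3]=o['tool_pos'];return T
def shot(n,f=None):
    T=pose();im=ctrl.snapshot(n)[:,:,::-1].copy()
    if f:cv2.imwrite(f'pics/{f}.png',im)
    return im,T
def C(n,T=None):
    p=ctrl.camera_params(n);M=T@np.array(p['mount']) if n=='wrist' else np.array(p['cam_to_world'])
    K=np.array([[p['fx'],0,p['cx']],[0,p['fy'],p['cy']],[0,0,1]]);return K,np.array(p['dist_coeffs']),M
def cast(n,px,z,T=None):
    K,d,M=C(n,T);u=cv2.undistortPoints(np.array(px,float).reshape(-1,1,2),K,d).reshape(-1,2)
    r=np.c_[u[:,0],-u[:,1],-np.ones(len(u))]@M[:3,:3].T;o=M[:3,3]
    return o+r*((z-o[2])/r[:,2])[:,None]
def go(xyz,yaw=None):
    "tool-frame delta (mm) and turn about tool z (deg) for a target TCP, tool down"
    T=pose();Rt=T[:3,:3] if yaw is None else R.from_euler('xyz',[180,0,yaw],degrees=True).as_matrix()
    return np.round(T[:3,:3].T@(np.array(xyz)-T[:3,3])*1000,1),np.round(R.from_matrix(T[:3,:3].T@Rt).as_rotvec(degrees=True),1)
E
python3 - <<'E'
from h import *
np.set_printoptions(precision=3,suppress=True)
print('tray rim',cast('top',[(107,140),(148,140),(146,227),(104,226)],.022))
print('caddy',cast('top',[(203,135),(277,132),(280,182),(205,186)],.02))
print('plat',cast('top',[(304,148),(352,148),(352,190),(303,190)],.035))
print('mould',cast('top',[(222,141),(266,138),(267,149),(222,152)],.056))
im=cv2.imread('pics/top0.png')[110:240,95:365]
cv2.imwrite('pics/topc.png',cv2.resize(im,None,fx=2.9,fy=2.9,interpolation=cv2.INTER_CUBIC))
E
```

```text
tray rim [[0.649 0.405 0.022]
 [0.646 0.265 0.022]
 [0.352 0.266 0.022]
 [0.357 0.406 0.022]]
caddy [[ 0.662  0.079  0.02 ]
 [ 0.67  -0.173  0.02 ]
 [ 0.497 -0.18   0.02 ]
 [ 0.487  0.071  0.02 ]]
plat [[ 0.61  -0.262  0.035]
 [ 0.608 -0.424  0.035]
 [ 0.466 -0.418  0.035]
 [ 0.467 -0.255  0.035]]
mould [[ 0.631  0.011  0.056]
 [ 0.64  -0.134  0.056]
 [ 0.603 -0.137  0.056]
 [ 0.594  0.012  0.056]]
```

View pics/topc.png

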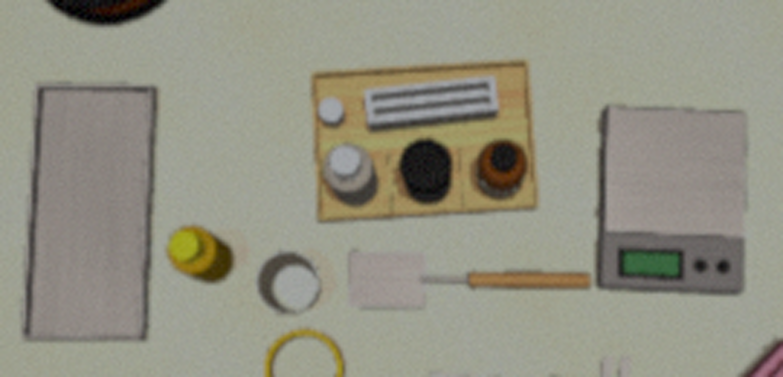

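```bash
python3 -c "
from h import *
print(go([.57,-.05,.30],-87.5))"
```

```text
(array([552.6, 526.3, -73.4]), array([ 0.1, -0.1, 67.5]))
```

Request:
apply_moves:
  deltas:
    - {"fingers":87,"delta_pos":[0,0,-74],"angular":[0,0,0]}
    - {"fingers":87,"delta_pos":[0,0,-74],"angular":[0,0,0]}
    - {"fingers":87,"delta_pos":[276,263,-74],"angular":[0,0,34]}
    - {"fingers":87,"delta_pos":[276,263,-74],"angular":[0,0,34]}
    - {"fingers":87,"delta_pos":[276,263,-74],"angular":[0,0,34]}
    - {"fingers":87,"delta_pos":[276,263,-74],"angular":[0,0,34]}
    - {"fingers":87,"delta_pos":[276,263,-74],"angular":[0,0,34]}
    - {"fingers":87,"delta_pos":[276,263,-74],"angular":[0,0,34]}
    - {"fingers":87,"delta_pos":[276,263,-74],"angular":[0,0,34]}
    - {"fingers":87,"delta_pos":[276,263,-74],"angular":[0,0,34]}

```text
clock: 1.15
tool_pos: [0.401, 0.2895, 0.3008]
orientation: [-180.0, 0.0, -54.1]
force: [0.3, 0.3, 0.7]
opening: 0.0869
gripper_force: 0.0
```

```bash
python3 -c "
from h import *
print(go([.57,-.05,.30],-87.5))"
```

```text
(array([374.1,  62.2,   0.8]), array([-0. ,  0. , 33.4]))
```

Request:
apply_moves:
  deltas:
    - {"fingers":87,"delta_pos":[374,62,0],"angular":[0,0,33.4]}
    - {"fingers":87,"delta_pos":[374,62,0],"angular":[0,0,33.4]}
    - {"fingers":87,"delta_pos":[374,62,0],"angular":[0,0,33.4]}
    - {"fingers":87,"delta_pos":[374,62,0],"angular":[0,0,33.4]}
    - {"fingers":87,"delta_pos":[374,62,0],"angular":[0,0,33.4]}
    - {"fingers":87,"delta_pos":[374,62,0],"angular":[0,0,33.4]}
    - {"fingers":87,"delta_pos":[374,62,0],"angular":[0,0,33.4]}
    - {"fingers":87,"delta_pos":[374,62,0],"angular":[0,0,33.4]}
    - {"fingers":87,"delta_pos":[374,62,0],"angular":[0,0,33.4]}
    - {"fingers":87,"delta_pos":[374,62,0],"angular":[0,0,33.4]}

```text
clock: 2.15
tool_pos: [0.5697, -0.0474, 0.2999]
orientation: [179.9, 0.0, -87.6]
force: [-0.9, 0.2, 1.1]
opening: 0.0871
gripper_force: 0.0
```

```bash
python3 -c "
from h import *
print(pose().round(4).tolist())
im,T=shot('wrist','w1');np.save('T1.npy',T)
cv2.imwrite('pics/w1b.png',cv2.resize(im,(768,576)))"
```

```text
[[0.0427, -0.9991, -0.0013, 0.5697], [-0.9991, -0.0427, -0.0, -0.0474], [-0.0, 0.0013, -1.0, 0.2999], [0.0, 0.0, 0.0, 1.0]]
```

View pics/w1b.png

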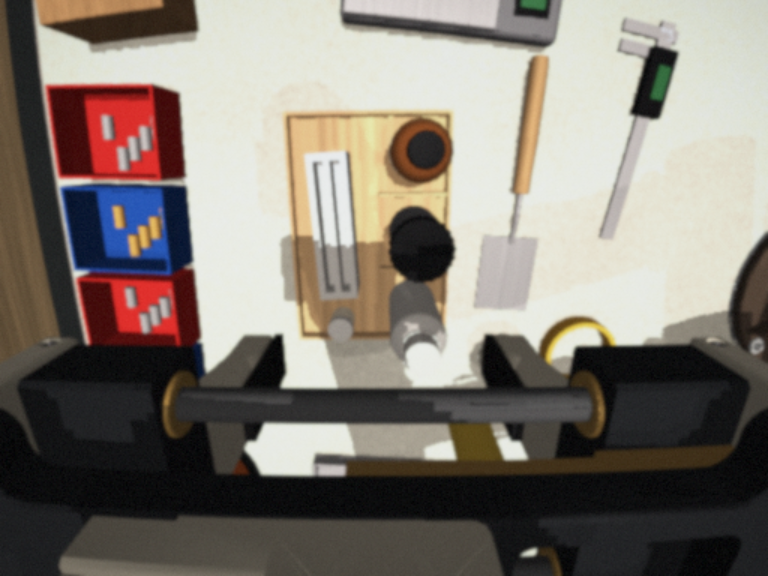

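The wrist view (1.5x) shows these positions:
- Amber cap: (427,149)
- Jar lid: (421,247)
- Tall cap: (423,351)
- Mould top corners: (305,153), (347,151), (359,297), (318,299)
- Caddy rim: (285,113), (453,111), (449,333), (300,338)

```bash
python3 - <<'E'
from h import *
np.set_printoptions(precision=4,suppress=True)
T=np.load('T1.npy')
w=lambda p,z:cast('wrist',np.array(p)/1.5,z,T)
print('caddy',w([(285,113),(453,111),(449,333),(300,338)],.02))
m=w([(305,153),(347,151),(359,297),(318,299)],.056);print('mould',m,m.mean(0))
print('wrist amber,jar,tall',w([(427,149)],.134),w([(421,247)],.118),w([(423,351)],.156))
t=lambda p,z:cast('top',[(95+(p[0]+.5)/2.9-.5,110+(p[1]+.5)/2.9-.5)],z)
print('top',t((504,156),.134),t((427,163),.118),t((346,160),.156))
print('top caddy',[t(p,.02) for p in((313,73),(526,62),(537,207),(319,220))])
E
```

```text
caddy [[ 0.676  -0.1713  0.02  ]
 [ 0.5037 -0.1803  0.02  ]
 [ 0.4857  0.0668  0.02  ]
 [ 0.6647  0.0811  0.02  ]]
mould [[ 0.6489 -0.1321  0.056 ]
 [ 0.6083 -0.1355  0.056 ]
 [ 0.593   0.0128  0.056 ]
 [ 0.6368  0.0169  0.056 ]] [ 0.6217 -0.0595  0.056 ]
wrist amber,jar,tall [[ 0.5397 -0.1386  0.134 ]] [[ 0.5373 -0.0575  0.118 ]] [[0.5333 0.0231 0.156 ]]
top [[ 0.5388 -0.1378  0.134 ]] [[ 0.5352 -0.055   0.118 ]] [[0.5322 0.0291 0.156 ]]
top caddy [array([[0.6626, 0.0799, 0.02  ]]), array([[ 0.6731, -0.1702,  0.02  ]]), array([[ 0.5006, -0.1796,  0.02  ]]), array([[0.4884, 0.0724, 0.02  ]])]
```

```bash
python3 -c "
from h import *
print(pose()[:3,3])
print(go([.5328,.0275,.25],-87.5),go([.5328,.0275,.094],-87.5))"
```

```text
[ 0.56963448 -0.04666347  0.30021913]
(array([-75.7,  33.5,  50.3]), array([0., 0., 0.])) (array([-75.7,  33.4, 206.3]), array([0., 0., 0.]))
```

Request:
apply_moves:
  deltas:
    - {"fingers":80,"delta_pos":[-40,17,25],"angular":[0,0,0]}
    - {"fingers":80,"delta_pos":[-75.7,33.5,50],"angular":[0,0,0]}
    - {"fingers":80,"delta_pos":[-75.7,33.5,70],"angular":[0,0,0]}
    - {"fingers":80,"delta_pos":[-75.7,33.5,100],"angular":[0,0,0]}
    - {"fingers":80,"delta_pos":[-75.7,33.5,130],"angular":[0,0,0]}
    - {"fingers":80,"delta_pos":[-75.7,33.5,160],"angular":[0,0,0]}
    - {"fingers":80,"delta_pos":[-75.7,33.5,180],"angular":[0,0,0]}
    - {"fingers":80,"delta_pos":[-75.7,33.5,180],"angular":[0,0,0]}
    - {"fingers":80,"delta_pos":[-75.7,33.5,180],"angular":[0,0,0]}
    - {"fingers":80,"delta_pos":[-75.7,33.5,180],"angular":[0,0,0]}

```text
clock: 3.2
tool_pos: [0.5339, 0.0282, 0.1222]
orientation: [-179.9, 0.0, -87.4]
force: [0.3, 0.3, -0.1]
opening: 0.08
gripper_force: 0.0
```

```bash
python3 -c "
from h import *
print(pose()[:3,3],go([.5328,.0275,.094],-87.5))
im,T=shot('wrist','w2');np.save('T2.npy',T);shot('scene','s2')"
```

```text
[0.53391284 0.02822624 0.12216506] (array([ 0.7,  1.2, 28.2]), array([-0.1,  0. ,  0.1]))
```

View pics/w2.png

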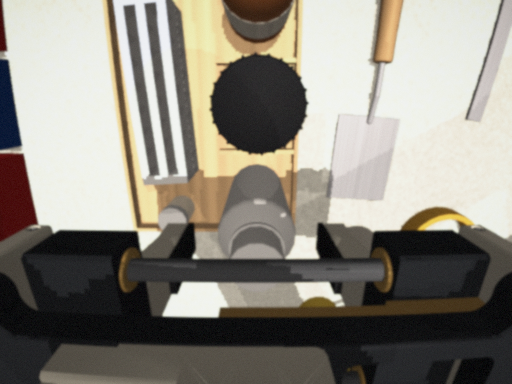

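The bottle (col 257) sits centred between the fingers (194 to 318). I'll go down, grip and lift.

Request:
apply_moves:
  deltas:
    - {"fingers":80,"delta_pos":[1,1,14],"angular":[0,0,0]}
    - {"fingers":80,"delta_pos":[1,1,28],"angular":[0,0,0]}
    - {"fingers":80,"delta_pos":[1,1,28],"angular":[0,0,0]}
    - {"fingers":50,"delta_pos":[1,1,28],"angular":[0,0,0]}
    - {"fingers":50,"delta_pos":[1,1,28],"angular":[0,0,0]}
    - {"fingers":50,"delta_pos":[1,1,28],"angular":[0,0,0]}
    - {"fingers":50,"delta_pos":[1,1,28],"angular":[0,0,0]}
    - {"fingers":50,"delta_pos":[1,1,28],"angular":[0,0,0]}
    - {"fingers":50,"delta_pos":[1,1,28],"angular":[0,0,0]}
    - {"fingers":50,"delta_pos":[1,1,28],"angular":[0,0,0]}

```text
clock: 4.3
tool_pos: [0.5327, 0.0265, 0.0931]
orientation: [-179.9, 0.0, -87.4]
force: [0.6, 0.3, 5.1]
opening: 0.0532
gripper_force: 30.0
```

```bash
python3 -c "
from h import *
T=pose();print(T[:3,3],ctrl.get_obs()['orientation'])
T2=np.load('T2.npy')
print('jar',cast('wrist',[(259,104)],.118,T2))
"
```

```text
[0.53268939 0.02651244 0.09309273] [-1.79933362e+02  6.88723261e-03 -8.74268115e+01]
jar [[ 0.53587678 -0.05534715  0.118     ]]
```

```bash
cat >> h.py <<'E'
def plan(*wps):
    "delta and turn for a chain of calls (x,y,z,yaw), from the pose now"
    T=pose()
    for x,y,z,yaw in wps:
        N=np.eye(4);N[:3,:3]=R.from_euler('xyz',[180,0,yaw],degrees=True).as_matrix();N[:3,3]=x,y,z
        print([x,y,z,yaw],np.round(T[:3,:3].T@(N[:3,3]-T[:3,3])*1000,1),np.round(R.from_matrix(T[:3,:3].T@N[:3,:3]).as_rotvec(degrees=True),1));T=N
E
python3 -c "
from h import *
plan((.5327,.0265,.28,-87.4),(.56,.18,.28,-40),(.59,.3355,.28,0),(.59,.3355,.094,0))"
```

```text
[0.5327, 0.0265, 0.28, -87.4] [  -0.    -0.2 -186.9] [-0.1  0.  -0. ]
[0.56, 0.18, 0.28, -40] [-152.1  -34.2   -0. ] [ -0.    0.  -47.4]
[0.59, 0.3355, 0.28, 0] [ -77.  -138.4   -0. ] [ -0.   0. -40.]
[0.59, 0.3355, 0.094, 0] [  0.  -0. 186.] [0. 0. 0.]
```

Request:
apply_moves:
  deltas:
    - {"fingers":50,"delta_pos":[0,0,-15],"angular":[0,0,0]}
    - {"fingers":50,"delta_pos":[0,0,-50],"angular":[0,0,0]}
    - {"fingers":50,"delta_pos":[0,0,-100],"angular":[0,0,0]}
    - {"fingers":50,"delta_pos":[0,0,-145],"angular":[0,0,0]}
    - {"fingers":50,"delta_pos":[0,0,-187],"angular":[0,0,0]}
    - {"fingers":50,"delta_pos":[0,0,-187],"angular":[0,0,0]}

```text
clock: 4.9
tool_pos: [0.5344, 0.0267, 0.2854]
orientation: [-179.5, 0.1, -87.4]
force: [-0.2, -0.1, -2.3]
opening: 0.0533
gripper_force: 30.0
```

Request:
apply_moves:
  deltas:
    - {"fingers":50,"delta_pos":[-25,-6,0],"angular":[0,0,-7]}
    - {"fingers":50,"delta_pos":[-50,-12,0],"angular":[0,0,-15]}
    - {"fingers":50,"delta_pos":[-76,-18,0],"angular":[0,0,-23]}
    - {"fingers":50,"delta_pos":[-102,-24,0],"angular":[0,0,-31]}
    - {"fingers":50,"delta_pos":[-128,-30,0],"angular":[0,0,-39]}
    - {"fingers":50,"delta_pos":[-152,-34.2,0],"angular":[0,0,-47.4]}
    - {"fingers":50,"delta_pos":[-152,-34.2,0],"angular":[0,0,-47.4]}

```text
clock: 5.6
tool_pos: [0.559, 0.182, 0.2775]
orientation: [179.9, 0.1, -39.7]
force: [0.1, -0.8, -2.5]
opening: 0.0532
gripper_force: 30.0
```

Request:
apply_moves:
  deltas:
    - {"fingers":50,"delta_pos":[-15,-27,0],"angular":[0,0,-8]}
    - {"fingers":50,"delta_pos":[-31,-55,0],"angular":[0,0,-16]}
    - {"fingers":50,"delta_pos":[-46,-83,0],"angular":[0,0,-24]}
    - {"fingers":50,"delta_pos":[-62,-110,0],"angular":[0,0,-32]}
    - {"fingers":50,"delta_pos":[-77,-138.4,0],"angular":[0,0,-40]}
    - {"fingers":50,"delta_pos":[-77,-138.4,0],"angular":[0,0,-40]}
    - {"fingers":50,"delta_pos":[-77,-138.4,0],"angular":[0,0,-40]}

```text
clock: 6.3
tool_pos: [0.5889, 0.3352, 0.2776]
orientation: [179.9, 0.2, -0.1]
force: [-0.2, -0.5, -1.6]
opening: 0.0529
gripper_force: 30.0
```

```bash
python3 -c "
from h import *
plan((.59,.3355,.10,0),(.59,.3355,.094,0),(.59,.3355,.28,0),(.56,.12,.28,-45),(.5365,-.0555,.25,-87.4),(.5365,-.0555,.074,-87.4))
shot('scene','s3')"
```

```text
[0.59, 0.3355, 0.1, 0] [  1.5  -0.6 177.6] [ 0.1  0.2 -0.1]
[0.59, 0.3355, 0.094, 0] [ 0. -0.  6.] [0. 0. 0.]
[0.59, 0.3355, 0.28, 0] [   0.    0. -186.] [0. 0. 0.]
[0.56, 0.12, 0.28, -45] [-30.  215.5   0. ] [ 0. -0. 45.]
[0.5365, -0.0555, 0.25, -87.4] [107.5 140.7  30. ] [-0.  -0.  42.4]
[0.5365, -0.0555, 0.074, -87.4] [  0.  -0. 176.] [0. 0. 0.]
```

View pics/s3.png

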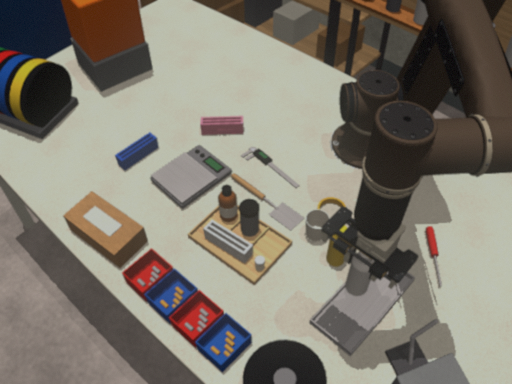

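The bottle is held upright over the near part of the tray, around (358,275). Lowering it now.

Request:
apply_moves:
  deltas:
    - {"fingers":50,"delta_pos":[1,0,40],"angular":[0,0,0]}
    - {"fingers":50,"delta_pos":[1,0,85],"angular":[0,0,0]}
    - {"fingers":50,"delta_pos":[1,0,130],"angular":[0,0,0]}
    - {"fingers":50,"delta_pos":[1,0,160],"angular":[0,0,0]}
    - {"fingers":50,"delta_pos":[1,0,176],"angular":[0,0,0]}
    - {"fingers":50,"delta_pos":[1,0,180],"angular":[0,0,0]}
    - {"fingers":50,"delta_pos":[1,0,183],"angular":[0,0,0]}
    - {"fingers":50,"delta_pos":[1,0,184],"angular":[0,0,0]}
    - {"fingers":50,"delta_pos":[1,0,184],"angular":[0,0,0]}

```text
clock: 7.25
tool_pos: [0.5911, 0.3355, 0.0969]
orientation: [-179.9, -0.1, -0.1]
force: [0.4, 0.0, -1.3]
opening: 0.0534
gripper_force: 30.0
```

```bash
python3 -c "
from h import *
print(pose()[:3,3])
print(cast('top',[(158.8,194.2)],.15))"
```

```text
[0.59113993 0.3354617  0.0968832 ]
[[0.44484929 0.19726297 0.15      ]]
```

Request:
apply_moves:
  deltas:
    - {"fingers":50,"delta_pos":[0,0,2],"angular":[0,0,0]}
    - {"fingers":50,"delta_pos":[0,0,3],"angular":[0,0,0]}
    - {"fingers":50,"delta_pos":[0,0,4],"angular":[0,0,0]}
    - {"fingers":50,"delta_pos":[0,0,4],"angular":[0,0,0]}

```text
clock: 7.65
tool_pos: [0.5909, 0.3355, 0.0922]
orientation: [-180.0, -0.1, -0.0]
force: [-1.0, 0.2, 1.9]
opening: 0.0531
gripper_force: 30.0
```

```bash
python3 -c "
from h import *
o=ctrl.get_obs();print(o['tool_pos'],o['force'])"
```

```text
[0.59092291 0.33545981 0.09221682] [-1.04982675  0.19760982  1.91167906]
```

Request:
apply_moves:
  deltas:
    - {"fingers":78,"delta_pos":[0,0,0],"angular":[0,0,0]}
    - {"fingers":78,"delta_pos":[0,0,0],"angular":[0,0,0]}
    - {"fingers":78,"delta_pos":[0,0,0],"angular":[0,0,0]}
    - {"fingers":78,"delta_pos":[0,0,0],"angular":[0,0,0]}
    - {"fingers":78,"delta_pos":[0,0,-30],"angular":[0,0,0]}
    - {"fingers":78,"delta_pos":[0,0,-75],"angular":[0,0,0]}
    - {"fingers":78,"delta_pos":[0,0,-120],"angular":[0,0,0]}
    - {"fingers":78,"delta_pos":[0,0,-165],"angular":[0,0,0]}
    - {"fingers":78,"delta_pos":[0,0,-188],"angular":[0,0,0]}

```text
clock: 8.55
tool_pos: [0.5918, 0.3357, 0.2847]
orientation: [-179.8, -0.3, -0.0]
force: [0.9, 0.1, -0.2]
opening: 0.0782
gripper_force: 0.0
```

Request:
apply_moves:
  deltas:
    - {"fingers":78,"delta_pos":[-6,43,0],"angular":[0,0,8]}
    - {"fingers":78,"delta_pos":[-12,86,0],"angular":[0,0,16]}
    - {"fingers":78,"delta_pos":[-18,129,0],"angular":[0,0,24]}
    - {"fingers":78,"delta_pos":[-25,172,0],"angular":[0,0,32]}
    - {"fingers":78,"delta_pos":[-31,215.5,0],"angular":[0,0,40]}
    - {"fingers":78,"delta_pos":[-31,215.5,0],"angular":[0,0,45]}

```text
clock: 9.15
tool_pos: [0.5583, 0.1157, 0.2805]
orientation: [-180.0, -0.0, -45.5]
force: [0.2, 0.3, 0.2]
opening: 0.078
gripper_force: 0.0
```

Request:
apply_moves:
  deltas:
    - {"fingers":78,"delta_pos":[21,28,6],"angular":[0,0,8.4]}
    - {"fingers":78,"delta_pos":[42,56,12],"angular":[0,0,16.8]}
    - {"fingers":78,"delta_pos":[64,84,18],"angular":[0,0,25.2]}
    - {"fingers":78,"delta_pos":[86,112,24],"angular":[0,0,33.6]}
    - {"fingers":78,"delta_pos":[107.5,141,30],"angular":[0,0,42.4]}
    - {"fingers":78,"delta_pos":[107.5,141,75],"angular":[0,0,42.4]}
    - {"fingers":78,"delta_pos":[107.5,141,120],"angular":[0,0,42.4]}
    - {"fingers":78,"delta_pos":[107.5,141,140],"angular":[0,0,42.4]}
    - {"fingers":78,"delta_pos":[107.5,141,140],"angular":[0,0,42.4]}

```text
clock: 10.05
tool_pos: [0.5333, -0.0565, 0.1366]
orientation: [179.7, -0.0, -87.5]
force: [-0.4, -0.2, 0.2]
opening: 0.078
gripper_force: 0.0
```

```bash
python3 -c "
from h import *
plan((.536,-.0555,.058,-87.4))
im,T=shot('wrist','w3');np.save('T3.npy',T)"
```

```text
[0.536, -0.0555, 0.058, -87.4] [-0.9 -3.2 78.5] [ 0.3 -0.  -0.1]
```

View pics/w3.png

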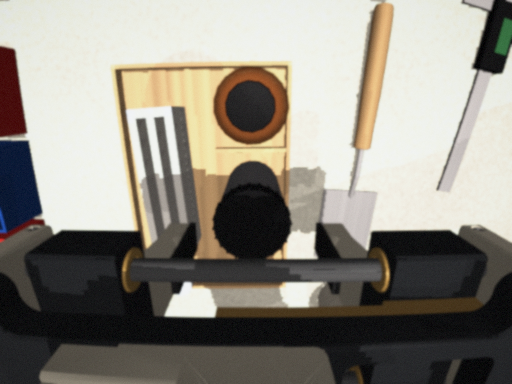

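The jar lid is at (253,218) between the fingers (195 to 317), and the amber cap is at (250,105). Descending to grip the jar.

Request:
apply_moves:
  deltas:
    - {"fingers":78,"delta_pos":[-1,-2,25],"angular":[0,0,0]}
    - {"fingers":78,"delta_pos":[-1,-2,50],"angular":[0,0,0]}
    - {"fingers":78,"delta_pos":[-1,-2,70],"angular":[0,0,0]}
    - {"fingers":78,"delta_pos":[-1,-2,78],"angular":[0,0,0]}
    - {"fingers":78,"delta_pos":[-1,-2,78],"angular":[0,0,0]}
    - {"fingers":78,"delta_pos":[-1,-2,78],"angular":[0,0,0]}

```text
clock: 10.7
tool_pos: [0.5387, -0.0546, 0.0631]
orientation: [-179.9, 0.0, -87.4]
force: [-0.1, -0.7, -0.3]
opening: 0.0779
gripper_force: 0.0
```

```bash
python3 -c "
from h import *
plan((.536,-.0555,.058,-87.4))
print(cast('wrist',[(250,105)],.134,np.load('T3.npy')),cast('wrist',[(253,218)],.118,np.load('T3.npy')))"
```

```text
[0.536, -0.0555, 0.058, -87.4] [0.8 2.8 5.1] [-0.1  0.  -0. ]
[[ 0.54032222 -0.1392558   0.134     ]] [[ 0.5354163  -0.06133251  0.118     ]]
```

Request:
apply_moves:
  deltas:
    - {"fingers":78,"delta_pos":[1,2.5,4],"angular":[0,0,0]}
    - {"fingers":78,"delta_pos":[1,2.5,4],"angular":[0,0,0]}
    - {"fingers":50,"delta_pos":[1,2.5,4],"angular":[0,0,0]}
    - {"fingers":50,"delta_pos":[1,2.5,4],"angular":[0,0,0]}
    - {"fingers":50,"delta_pos":[1,2.5,4],"angular":[0,0,0]}
    - {"fingers":50,"delta_pos":[1,2.5,4],"angular":[0,0,0]}
    - {"fingers":50,"delta_pos":[1,2.5,4],"angular":[0,0,0]}
    - {"fingers":50,"delta_pos":[1,2.5,4],"angular":[0,0,0]}
    - {"fingers":50,"delta_pos":[1,2.5,4],"angular":[0,0,0]}

```text
clock: 11.6
tool_pos: [0.5354, -0.0559, 0.0577]
orientation: [-180.0, 0.0, -87.4]
force: [0.6, -0.1, 0.9]
opening: 0.0558
gripper_force: 30.0
```

```bash
python3 -c "
from h import *
print(pose()[:3,3])
plan((.536,-.0555,.27,-87.4),(.50,.12,.27,-45),(.50,.343,.27,0),(.50,.343,.060,0))"
```

```text
[ 0.53542766 -0.05589438  0.05773354]
[0.536, -0.0555, 0.27, -87.4] [  -0.4   -0.7 -212.3] [-0.  0. -0.]
[0.5, 0.12, 0.27, -45] [-177.   28.    0.] [  0.    0.  -42.4]
[0.5, 0.343, 0.27, 0] [-157.7 -157.7   -0. ] [ -0.   0. -45.]
[0.5, 0.343, 0.06, 0] [  0.  -0. 210.] [0. 0. 0.]
```

Request:
apply_moves:
  deltas:
    - {"fingers":50,"delta_pos":[0,0,-15],"angular":[0,0,0]}
    - {"fingers":50,"delta_pos":[0,0,-50],"angular":[0,0,0]}
    - {"fingers":50,"delta_pos":[0,0,-100],"angular":[0,0,0]}
    - {"fingers":50,"delta_pos":[0,0,-145],"angular":[0,0,0]}
    - {"fingers":50,"delta_pos":[0,0,-190],"angular":[0,0,0]}
    - {"fingers":50,"delta_pos":[0,0,-212],"angular":[0,0,0]}

```text
clock: 12.2
tool_pos: [0.5357, -0.056, 0.2734]
orientation: [-179.8, 0.0, -87.4]
force: [0.7, 0.6, -3.5]
opening: 0.0557
gripper_force: 30.0
```

Request:
apply_moves:
  deltas:
    - {"fingers":50,"delta_pos":[-35,6,0],"angular":[0,0,-8]}
    - {"fingers":50,"delta_pos":[-71,11,0],"angular":[0,0,-16]}
    - {"fingers":50,"delta_pos":[-107,17,0],"angular":[0,0,-24]}
    - {"fingers":50,"delta_pos":[-142,22,0],"angular":[0,0,-32]}
    - {"fingers":50,"delta_pos":[-177,28,0],"angular":[0,0,-40]}
    - {"fingers":50,"delta_pos":[-177,28,0],"angular":[0,0,-42.4]}

```text
clock: 12.8
tool_pos: [0.4978, 0.1226, 0.2686]
orientation: [179.9, 0.1, -44.6]
force: [0.9, 0.2, -2.9]
opening: 0.0555
gripper_force: 30.0
```

Request:
apply_moves:
  deltas:
    - {"fingers":50,"delta_pos":[-27,-27,0],"angular":[0,0,-8]}
    - {"fingers":50,"delta_pos":[-54,-54,0],"angular":[0,0,-16]}
    - {"fingers":50,"delta_pos":[-81,-81,0],"angular":[0,0,-24]}
    - {"fingers":50,"delta_pos":[-108,-108,0],"angular":[0,0,-32]}
    - {"fingers":50,"delta_pos":[-135,-135,0],"angular":[0,0,-40]}
    - {"fingers":50,"delta_pos":[-157.7,-157.7,0],"angular":[0,0,-45]}
    - {"fingers":50,"delta_pos":[-157.7,-157.7,0],"angular":[0,0,-45]}
    - {"fingers":50,"delta_pos":[-157.7,-157.7,0],"angular":[0,0,-45]}

```text
clock: 13.6
tool_pos: [0.4985, 0.3429, 0.2679]
orientation: [179.9, 0.1, -0.0]
force: [0.1, -0.3, -3.8]
opening: 0.0557
gripper_force: 30.0
```

Request:
apply_moves:
  deltas:
    - {"fingers":50,"delta_pos":[0,0,45],"angular":[0,0,0]}
    - {"fingers":50,"delta_pos":[0,0,90],"angular":[0,0,0]}
    - {"fingers":50,"delta_pos":[0,0,135],"angular":[0,0,0]}
    - {"fingers":50,"delta_pos":[0,0,175],"angular":[0,0,0]}
    - {"fingers":50,"delta_pos":[0,0,195],"angular":[0,0,0]}
    - {"fingers":50,"delta_pos":[0,0,203],"angular":[0,0,0]}
    - {"fingers":50,"delta_pos":[0,0,205],"angular":[0,0,0]}
    - {"fingers":50,"delta_pos":[0,0,205],"angular":[0,0,0]}
    - {"fingers":50,"delta_pos":[0,0,205],"angular":[0,0,0]}

```text
clock: 14.5
tool_pos: [0.5001, 0.3432, 0.0662]
orientation: [-179.9, -0.1, -0.1]
force: [-0.2, 0.2, -2.1]
opening: 0.0557
gripper_force: 30.0
```

```bash
python3 -c "
from h import *
plan((.5,.343,.0572,0))"
```

```text
[0.5, 0.343, 0.0572, 0] [-0.2  0.2  9. ] [-0.1 -0.1 -0.1]
```

Request:
apply_moves:
  deltas:
    - {"fingers":50,"delta_pos":[0,0,4],"angular":[0,0,0]}
    - {"fingers":50,"delta_pos":[0,0,7],"angular":[0,0,0]}
    - {"fingers":50,"delta_pos":[0,0,8],"angular":[0,0,0]}
    - {"fingers":50,"delta_pos":[0,0,8.5],"angular":[0,0,0]}
    - {"fingers":50,"delta_pos":[0,0,8.5],"angular":[0,0,0]}
    - {"fingers":50,"delta_pos":[0,0,8.5],"angular":[0,0,0]}

```text
clock: 15.1
tool_pos: [0.4994, 0.3427, 0.0567]
orientation: [180.0, -0.0, -0.0]
force: [-3.7, -0.2, 6.3]
opening: 0.0553
gripper_force: 30.0
```

```bash
python3 -c "
from h import *
print(pose()[:3,3])
plan((.5,.343,.28,0),(.52,.08,.28,-45),(.5395,-.138,.25,-87.4),(.5395,-.138,.13,-87.4))"
```

```text
[0.49938775 0.34265872 0.05671778]
[0.5, 0.343, 0.28, 0] [   0.7   -0.3 -223.3] [ 0. -0. -0.]
[0.52, 0.08, 0.28, -45] [ 20. 263.   0.] [ 0. -0. 45.]
[0.5395, -0.138, 0.25, -87.4] [167.9 140.4  30. ] [-0.  -0.  42.4]
[0.5395, -0.138, 0.13, -87.4] [  0.  -0. 120.] [0. 0. 0.]
```

Request:
apply_moves:
  deltas:
    - {"fingers":78,"delta_pos":[0,0,0],"angular":[0,0,0]}
    - {"fingers":78,"delta_pos":[0,0,0],"angular":[0,0,0]}
    - {"fingers":78,"delta_pos":[0,0,0],"angular":[0,0,0]}
    - {"fingers":78,"delta_pos":[0,0,0],"angular":[0,0,0]}
    - {"fingers":78,"delta_pos":[0,0,-30],"angular":[0,0,0]}
    - {"fingers":78,"delta_pos":[0,0,-75],"angular":[0,0,0]}
    - {"fingers":78,"delta_pos":[0,0,-120],"angular":[0,0,0]}
    - {"fingers":78,"delta_pos":[0,0,-165],"angular":[0,0,0]}
    - {"fingers":78,"delta_pos":[0,0,-210],"angular":[0,0,0]}
    - {"fingers":78,"delta_pos":[0,0,-223],"angular":[0,0,0]}

```text
clock: 16.1
tool_pos: [0.5011, 0.3438, 0.2851]
orientation: [-179.7, -0.4, -0.0]
force: [1.1, 0.0, -0.8]
opening: 0.0778
gripper_force: 0.0
```

Request:
apply_moves:
  deltas:
    - {"fingers":78,"delta_pos":[3,44,0],"angular":[0,0,8]}
    - {"fingers":78,"delta_pos":[6,88,0],"angular":[0,0,16]}
    - {"fingers":78,"delta_pos":[10,132,0],"angular":[0,0,24]}
    - {"fingers":78,"delta_pos":[13,176,0],"angular":[0,0,32]}
    - {"fingers":78,"delta_pos":[17,220,0],"angular":[0,0,40]}
    - {"fingers":78,"delta_pos":[20,263,0],"angular":[0,0,45]}
    - {"fingers":78,"delta_pos":[20,263,0],"angular":[0,0,45]}

```text
clock: 16.8
tool_pos: [0.5189, 0.0757, 0.2791]
orientation: [180.0, -0.0, -45.4]
force: [0.0, 0.4, 0.8]
opening: 0.0783
gripper_force: 0.0
```

Request:
apply_moves:
  deltas:
    - {"fingers":78,"delta_pos":[34,28,6],"angular":[0,0,8]}
    - {"fingers":78,"delta_pos":[68,56,12],"angular":[0,0,16]}
    - {"fingers":78,"delta_pos":[101,84,18],"angular":[0,0,24]}
    - {"fingers":78,"delta_pos":[134,112,24],"angular":[0,0,32]}
    - {"fingers":78,"delta_pos":[168,140.4,30],"angular":[0,0,40]}
    - {"fingers":78,"delta_pos":[168,140.4,70],"angular":[0,0,42.4]}
    - {"fingers":78,"delta_pos":[168,140.4,110],"angular":[0,0,42.4]}
    - {"fingers":78,"delta_pos":[168,140.4,150],"angular":[0,0,42.4]}
    - {"fingers":78,"delta_pos":[168,140.4,150],"angular":[0,0,42.4]}
    - {"fingers":78,"delta_pos":[168,140.4,150],"angular":[0,0,42.4]}

```text
clock: 17.8
tool_pos: [0.5388, -0.1385, 0.1294]
orientation: [179.9, -0.0, -87.4]
force: [-0.2, -0.5, -0.1]
opening: 0.0783
gripper_force: 0.0
```

Request:
apply_moves:
  deltas:
    - {"fingers":78,"delta_pos":[0,0,0],"angular":[0,0,0]}
    - {"fingers":78,"delta_pos":[0,0,0],"angular":[0,0,0]}

```text
clock: 18.0
tool_pos: [0.5401, -0.1382, 0.1313]
orientation: [-179.8, -0.0, -87.4]
force: [0.7, -0.8, 0.5]
opening: 0.0776
gripper_force: 0.0
```

```bash
python3 -c "
from h import *
plan((.5395,-.138,.073,-87.4))
im,T=shot('wrist','w4');np.save('T4.npy',T)"
```

```text
[0.5395, -0.138, 0.073, -87.4] [-0.3  0.8 58.3] [-0.2 -0.  -0. ]
```

View pics/w4.png

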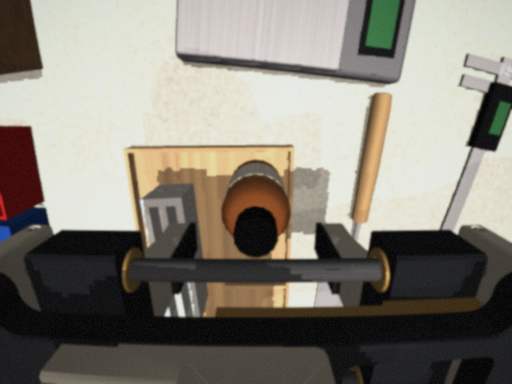

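The amber cap (257,231) is centred between the fingers. Descending and gripping.

Request:
apply_moves:
  deltas:
    - {"fingers":78,"delta_pos":[0,0.5,20],"angular":[0,0,0]}
    - {"fingers":78,"delta_pos":[0,0.5,42],"angular":[0,0,0]}
    - {"fingers":78,"delta_pos":[0,0.5,56],"angular":[0,0,0]}
    - {"fingers":78,"delta_pos":[0,0.5,58],"angular":[0,0,0]}
    - {"fingers":78,"delta_pos":[0,0.5,58],"angular":[0,0,0]}
    - {"fingers":50,"delta_pos":[0,0.5,58],"angular":[0,0,0]}
    - {"fingers":50,"delta_pos":[0,0.5,58],"angular":[0,0,0]}
    - {"fingers":50,"delta_pos":[0,0.5,58],"angular":[0,0,0]}
    - {"fingers":50,"delta_pos":[0,0.5,58],"angular":[0,0,0]}
    - {"fingers":50,"delta_pos":[0,0.5,58],"angular":[0,0,0]}

```text
clock: 19.05
tool_pos: [0.5388, -0.1385, 0.0717]
orientation: [-179.9, -0.0, -87.4]
force: [0.3, 0.4, 3.3]
opening: 0.0554
gripper_force: 30.0
```

Request:
apply_moves:
  deltas:
    - {"fingers":50,"delta_pos":[0,0,0],"angular":[0,0,0]}
    - {"fingers":50,"delta_pos":[0,0,0],"angular":[0,0,0]}

```text
clock: 19.25
tool_pos: [0.5388, -0.1385, 0.0717]
orientation: [-179.9, -0.0, -87.4]
force: [0.8, -0.0, 6.0]
opening: 0.0553
gripper_force: 30.0
```

```bash
python3 -c "
from h import *
print(pose()[:3,3])
plan((.5395,-.138,.30,-87.4),(.48,.08,.30,-45),(.415,.343,.30,0),(.415,.343,.077,0))"
```

```text
[ 0.538833   -0.1385232   0.07174458]
[0.5395, -0.138, 0.3, -87.4] [  -0.4   -1.  -228.3] [-0.1 -0.  -0. ]
[0.48, 0.08, 0.3, -45] [-220.5   49.5    0. ] [  0.    0.  -42.4]
[0.415, 0.343, 0.3, 0] [-231.9 -140.    -0. ] [ -0.   0. -45.]
[0.415, 0.343, 0.077, 0] [  0.  -0. 223.] [0. 0. 0.]
```

Request:
apply_moves:
  deltas:
    - {"fingers":50,"delta_pos":[0,0,-15],"angular":[0,0,0]}
    - {"fingers":50,"delta_pos":[0,0,-50],"angular":[0,0,0]}
    - {"fingers":50,"delta_pos":[0,0,-95],"angular":[0,0,0]}
    - {"fingers":50,"delta_pos":[0,0,-140],"angular":[0,0,0]}
    - {"fingers":50,"delta_pos":[0,0,-185],"angular":[0,0,0]}
    - {"fingers":50,"delta_pos":[0,0,-228],"angular":[0,0,0]}
    - {"fingers":50,"delta_pos":[0,0,-228],"angular":[0,0,0]}

```text
clock: 19.95
tool_pos: [0.5402, -0.139, 0.3051]
orientation: [-179.5, -0.1, -87.4]
force: [0.3, 0.6, -2.4]
opening: 0.0558
gripper_force: 30.0
```

Request:
apply_moves:
  deltas:
    - {"fingers":50,"delta_pos":[-35,8,0],"angular":[0,0,-7]}
    - {"fingers":50,"delta_pos":[-72,16,0],"angular":[0,0,-14]}
    - {"fingers":50,"delta_pos":[-110,25,0],"angular":[0,0,-21]}
    - {"fingers":50,"delta_pos":[-148,33,0],"angular":[0,0,-28]}
    - {"fingers":50,"delta_pos":[-185,41,0],"angular":[0,0,-35]}
    - {"fingers":50,"delta_pos":[-220.5,49.5,0],"angular":[0,0,-42.4]}
    - {"fingers":50,"delta_pos":[-220.5,49.5,0],"angular":[0,0,-42.4]}

```text
clock: 20.65
tool_pos: [0.4771, 0.0826, 0.2979]
orientation: [179.9, 0.1, -44.6]
force: [0.2, -0.3, -2.6]
opening: 0.0557
gripper_force: 30.0
```

Request:
apply_moves:
  deltas:
    - {"fingers":50,"delta_pos":[-38,-23,0],"angular":[0,0,-7.5]}
    - {"fingers":50,"delta_pos":[-77,-46,0],"angular":[0,0,-15]}
    - {"fingers":50,"delta_pos":[-116,-70,0],"angular":[0,0,-22.5]}
    - {"fingers":50,"delta_pos":[-154,-93,0],"angular":[0,0,-30]}
    - {"fingers":50,"delta_pos":[-193,-117,0],"angular":[0,0,-37.5]}
    - {"fingers":50,"delta_pos":[-232,-140,0],"angular":[0,0,-45]}
    - {"fingers":50,"delta_pos":[-232,-140,0],"angular":[0,0,-45]}
    - {"fingers":50,"delta_pos":[-232,-140,0],"angular":[0,0,-45]}
    - {"fingers":50,"delta_pos":[-232,-140,0],"angular":[0,0,-45]}

```text
clock: 21.55
tool_pos: [0.4138, 0.3417, 0.2982]
orientation: [179.9, 0.1, -0.1]
force: [0.3, -0.2, -2.1]
opening: 0.0551
gripper_force: 30.0
```

Request:
apply_moves:
  deltas:
    - {"fingers":50,"delta_pos":[0,0,45],"angular":[0,0,0]}
    - {"fingers":50,"delta_pos":[0,0,90],"angular":[0,0,0]}
    - {"fingers":50,"delta_pos":[0,0,135],"angular":[0,0,0]}
    - {"fingers":50,"delta_pos":[0,0,175],"angular":[0,0,0]}
    - {"fingers":50,"delta_pos":[0,0,205],"angular":[0,0,0]}
    - {"fingers":50,"delta_pos":[0,0,215],"angular":[0,0,0]}
    - {"fingers":50,"delta_pos":[0,0,218],"angular":[0,0,0]}
    - {"fingers":50,"delta_pos":[0,0,218],"angular":[0,0,0]}
    - {"fingers":50,"delta_pos":[0,0,218],"angular":[0,0,0]}

```text
clock: 22.45
tool_pos: [0.4148, 0.3435, 0.0828]
orientation: [-179.9, -0.1, -0.1]
force: [0.2, -0.2, -2.4]
opening: 0.0554
gripper_force: 30.0
```

```bash
python3 -c "
from h import *
plan((.415,.343,.0708,0))"
```

```text
[0.415, 0.343, 0.0708, 0] [ 0.2  0.5 12. ] [-0.1 -0.1 -0.1]
```

Request:
apply_moves:
  deltas:
    - {"fingers":50,"delta_pos":[0,0,5],"angular":[0,0,0]}
    - {"fingers":50,"delta_pos":[0,0,9],"angular":[0,0,0]}
    - {"fingers":50,"delta_pos":[0,0,11],"angular":[0,0,0]}
    - {"fingers":50,"delta_pos":[0,0,11.5],"angular":[0,0,0]}
    - {"fingers":50,"delta_pos":[0,0,11.5],"angular":[0,0,0]}
    - {"fingers":50,"delta_pos":[0,0,11.5],"angular":[0,0,0]}

```text
clock: 23.05
tool_pos: [0.4143, 0.3429, 0.0707]
orientation: [-180.0, -0.1, -0.0]
force: [-1.0, -1.7, 8.3]
opening: 0.0555
gripper_force: 30.0
```

```bash
python3 -c "
from h import *
print(pose()[:3,3])
plan((.415,.343,.30,0),(.52,.08,.30,-45),(.618,-.06,.25,-85))"
```

```text
[0.41427832 0.34291382 0.07066836]
[0.415, 0.343, 0.3, 0] [ 9.000e-01 -2.000e-01 -2.293e+02] [-0.  -0.1 -0. ]
[0.52, 0.08, 0.3, -45] [105. 263.   0.] [ 0. -0. 45.]
[0.618, -0.06, 0.25, -85] [168.3  29.7  50. ] [-0. -0. 40.]
```

Request:
apply_moves:
  deltas:
    - {"fingers":78,"delta_pos":[0,0,0],"angular":[0,0,0]}
    - {"fingers":78,"delta_pos":[0,0,0],"angular":[0,0,0]}
    - {"fingers":78,"delta_pos":[0,0,0],"angular":[0,0,0]}
    - {"fingers":78,"delta_pos":[0,0,0],"angular":[0,0,0]}
    - {"fingers":78,"delta_pos":[0,0,-30],"angular":[0,0,0]}
    - {"fingers":78,"delta_pos":[0,0,-75],"angular":[0,0,0]}
    - {"fingers":78,"delta_pos":[0,0,-120],"angular":[0,0,0]}
    - {"fingers":78,"delta_pos":[0,0,-165],"angular":[0,0,0]}
    - {"fingers":78,"delta_pos":[0,0,-210],"angular":[0,0,0]}
    - {"fingers":78,"delta_pos":[0,0,-229],"angular":[0,0,0]}

```text
clock: 24.05
tool_pos: [0.415, 0.3436, 0.3035]
orientation: [-179.7, -0.2, -0.0]
force: [-0.0, 1.0, -0.4]
opening: 0.0782
gripper_force: 0.0
```

Request:
apply_moves:
  deltas:
    - {"fingers":78,"delta_pos":[17,42,0],"angular":[0,0,7]}
    - {"fingers":78,"delta_pos":[34,85,0],"angular":[0,0,15]}
    - {"fingers":78,"delta_pos":[52,130,0],"angular":[0,0,23]}
    - {"fingers":78,"delta_pos":[70,175,0],"angular":[0,0,31]}
    - {"fingers":78,"delta_pos":[88,220,0],"angular":[0,0,39]}
    - {"fingers":78,"delta_pos":[105,263,0],"angular":[0,0,45]}
    - {"fingers":78,"delta_pos":[105,263,0],"angular":[0,0,45]}

```text
clock: 24.75
tool_pos: [0.5197, 0.0752, 0.2983]
orientation: [179.9, -0.0, -45.5]
force: [0.0, 0.5, -0.3]
opening: 0.0781
gripper_force: 0.0
```

Request:
apply_moves:
  deltas:
    - {"fingers":78,"delta_pos":[22,-5,10],"angular":[0,0,8]}
    - {"fingers":78,"delta_pos":[44,-10,20],"angular":[0,0,16]}
    - {"fingers":78,"delta_pos":[66,-16,30],"angular":[0,0,24]}
    - {"fingers":78,"delta_pos":[88,-21,40],"angular":[0,0,32]}
    - {"fingers":78,"delta_pos":[112,-27,50],"angular":[0,0,40]}
    - {"fingers":78,"delta_pos":[112,-27,50],"angular":[0,0,40]}
    - {"fingers":78,"delta_pos":[112,-27,50],"angular":[0,0,40]}
    - {"fingers":78,"delta_pos":[112,-27,50],"angular":[0,0,40]}

```text
clock: 25.55
tool_pos: [0.6166, 0.0199, 0.2489]
orientation: [-180.0, 0.0, -84.9]
force: [0.8, -0.5, -0.3]
opening: 0.078
gripper_force: 0.0
```

```bash
python3 -c "
from h import *
print(pose()[:3,3])
im,T=shot('wrist','w5');np.save('T5.npy',T);cv2.imwrite('pics/w5b.png',cv2.resize(im[:260,:],None,fx=1.5,fy=1.5))
im,_=shot('top','t5');im2,_=shot('scene','s5')
cv2.imwrite('pics/t5b.png',np.hstack([cv2.resize(im[120:240,90:190],(400,480)),cv2.resize(im2[200:370,280:430],(400,480))]))"
```

```text
[0.61664967 0.01991814 0.24891151]
```

View pics/w5b.png

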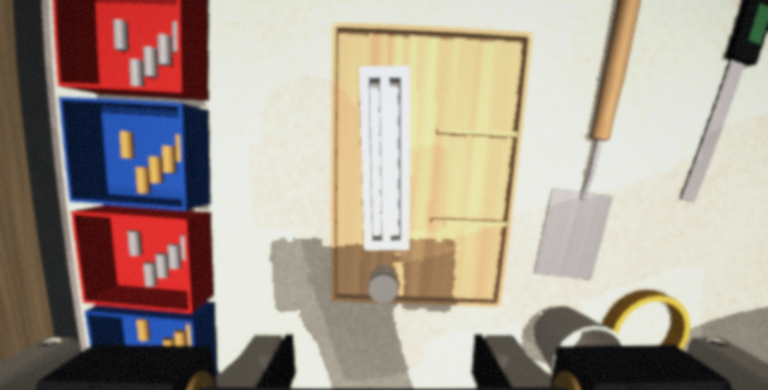

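View pics/t5b.png

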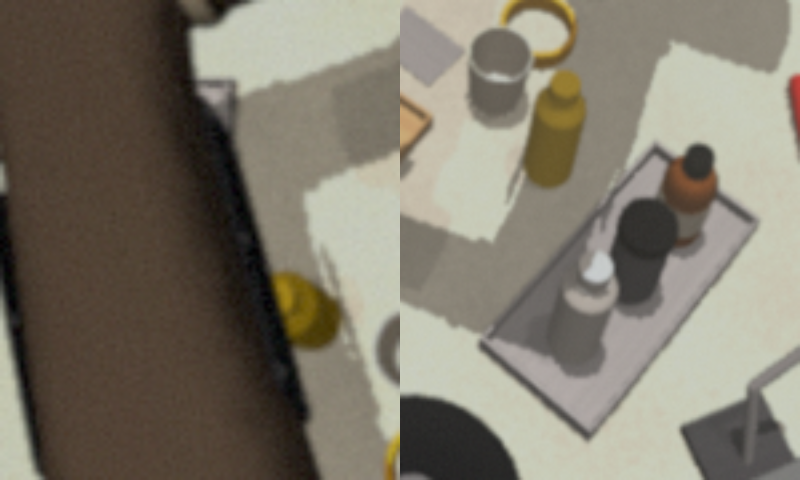

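All three containers stand upright in the tray. The mould's corners (1.5x) are (359,66), (410,68), (409,249) and (362,249).

```bash
python3 - <<'E'
from h import *
np.set_printoptions(precision=4,suppress=True)
T=np.load('T5.npy');im=cv2.imread('pics/w5.png')
m=(im.min(2)>175).astype(np.uint8);m[:, :225]=0;m[:,290:]=0;m[175:]=0
c=max(cv2.findContours(cv2.morphologyEx(m,cv2.MORPH_CLOSE,np.ones((9,9))),0,2)[0],key=cv2.contourArea)
b=cv2.boxPoints(cv2.minAreaRect(c));print('box*1.5',b*1.5)
for px in (b,np.array([(359,66),(410,68),(409,249),(362,249)])/1.5):
    w=cast('wrist',px,.056,T);r=cv2.minAreaRect((w[:,:2]*1000).astype(np.float32));print(w,w.mean(0),r)
w=cast('wrist',np.array([(333,24),(531,34),(501,303),(332,300)])/1.5,.02,T);print('caddy',w,w.mean(0))
E
```

```text
box*1.5 [[354.9433  65.7526]
 [412.3021  63.1454]
 [420.7175 248.2856]
 [363.3588 250.8928]]
[[ 0.6532 -0.1321  0.056 ]
 [ 0.6077 -0.1381  0.056 ]
 [ 0.5838  0.0118  0.056 ]
 [ 0.6349  0.0188  0.056 ]] [ 0.6199 -0.0599  0.056 ] ((619.6675415039062, -60.010276794433594), (51.588417053222656, 151.97589111328125), 7.77571439743042)
[[ 0.6499 -0.1322  0.056 ]
 [ 0.6091 -0.1344  0.056 ]
 [ 0.5942  0.0134  0.056 ]
 [ 0.6363  0.0171  0.056 ]] [ 0.6224 -0.059   0.056 ] ((622.0856323242188, -59.415428161621094), (42.21284484863281, 150.06381225585938), 5.21750545501709)
caddy [[ 0.6776 -0.1713  0.02  ]
 [ 0.505  -0.1803  0.02  ]
 [ 0.4898  0.0693  0.02  ]
 [ 0.6645  0.0816  0.02  ]] [ 0.5842 -0.0502  0.02  ]
```

```bash
python3 -c "
from h import *
plan((.621,-.060,.25,-85),(.621,-.060,.06,-85),(.621,-.06,.028,-85))"
```

```text
[0.621, -0.06, 0.25, -85] [80.1  2.8 -0.6] [-0.1  0.   0.1]
[0.621, -0.06, 0.06, -85] [  0.  -0. 190.] [0. 0. 0.]
[0.621, -0.06, 0.028, -85] [ 0. -0. 32.] [0. 0. 0.]
```

Request:
apply_moves:
  deltas:
    - {"fingers":64,"delta_pos":[40,1,0],"angular":[0,0,0]}
    - {"fingers":64,"delta_pos":[80,2,0],"angular":[0,0,0]}
    - {"fingers":64,"delta_pos":[80,2,45],"angular":[0,0,0]}
    - {"fingers":64,"delta_pos":[80,2,90],"angular":[0,0,0]}
    - {"fingers":64,"delta_pos":[80,2,135],"angular":[0,0,0]}
    - {"fingers":64,"delta_pos":[80,2,170],"angular":[0,0,0]}
    - {"fingers":64,"delta_pos":[80,2,175],"angular":[0,0,0]}
    - {"fingers":64,"delta_pos":[80,2,175],"angular":[0,0,0]}
    - {"fingers":64,"delta_pos":[80,2,175],"angular":[0,0,0]}

```text
clock: 26.6
tool_pos: [0.6235, -0.0601, 0.076]
orientation: [-179.8, -0.0, -85.0]
force: [0.7, 0.1, -0.0]
opening: 0.064
gripper_force: 0.0
```

```bash
python3 -c "
from h import *
plan((.621,-.060,.028,-85))
im,T=shot('wrist','w6');cv2.imwrite('pics/w6b.png',im)"
```

```text
[0.621, -0.06, 0.028, -85] [-0.3  2.7 48. ] [-0.2 -0.   0. ]
```

View pics/w6b.png

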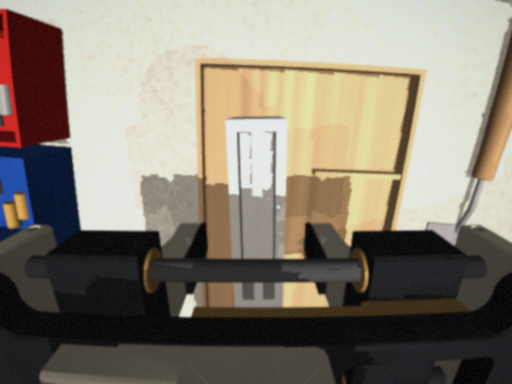

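The mould (cols 228 to 287) is centred and aligned between the fingers. Gripping.

Request:
apply_moves:
  deltas:
    - {"fingers":64,"delta_pos":[0,1,20],"angular":[0,0,0]}
    - {"fingers":64,"delta_pos":[0,1,40],"angular":[0,0,0]}
    - {"fingers":64,"delta_pos":[0,1,48],"angular":[0,0,0]}
    - {"fingers":64,"delta_pos":[0,1,48],"angular":[0,0,0]}
    - {"fingers":30,"delta_pos":[0,1,48],"angular":[0,0,0]}
    - {"fingers":30,"delta_pos":[0,1,48],"angular":[0,0,0]}
    - {"fingers":30,"delta_pos":[0,1,48],"angular":[0,0,0]}
    - {"fingers":30,"delta_pos":[0,1,48],"angular":[0,0,0]}
    - {"fingers":30,"delta_pos":[0,1,48],"angular":[0,0,0]}
    - {"fingers":30,"delta_pos":[0,1,48],"angular":[0,0,0]}

```text
clock: 27.65
tool_pos: [0.6215, -0.0604, 0.0264]
orientation: [-179.9, -0.0, -85.0]
force: [-0.1, 0.7, 6.6]
opening: 0.04
gripper_force: 29.9
```

```bash
python3 -c "
from h import *
print(pose()[:3,3])
plan((.621,-.060,.25,-85),(.54,-.26,.25,-88))"
```

```text
[ 0.62151714 -0.0604303   0.02639234]
[0.621, -0.06, 0.25, -85] [-5.000e-01  2.000e-01 -2.236e+02] [-0.1 -0.  -0. ]
[0.54, -0.26, 0.25, -88] [192.2  98.1   0. ] [-0. -0.  3.]
```

Request:
apply_moves:
  deltas:
    - {"fingers":30,"delta_pos":[0,0,-15],"angular":[0,0,0]}
    - {"fingers":30,"delta_pos":[0,0,-50],"angular":[0,0,0]}
    - {"fingers":30,"delta_pos":[0,0,-95],"angular":[0,0,0]}
    - {"fingers":30,"delta_pos":[0,0,-140],"angular":[0,0,0]}
    - {"fingers":30,"delta_pos":[0,0,-185],"angular":[0,0,0]}
    - {"fingers":30,"delta_pos":[0,0,-224],"angular":[0,0,0]}
    - {"fingers":30,"delta_pos":[0,0,-224],"angular":[0,0,0]}

```text
clock: 28.35
tool_pos: [0.6234, -0.0607, 0.256]
orientation: [-179.4, -0.0, -85.0]
force: [0.9, 0.3, -2.8]
opening: 0.04
gripper_force: 29.9
```

Request:
apply_moves:
  deltas:
    - {"fingers":30,"delta_pos":[38,20,0],"angular":[0,0,0]}
    - {"fingers":30,"delta_pos":[77,39,0],"angular":[0,0,1]}
    - {"fingers":30,"delta_pos":[115,59,0],"angular":[0,0,2]}
    - {"fingers":30,"delta_pos":[154,79,0],"angular":[0,0,3]}
    - {"fingers":30,"delta_pos":[192,98,0],"angular":[0,0,3]}
    - {"fingers":30,"delta_pos":[192,98,0],"angular":[0,0,3]}
    - {"fingers":30,"delta_pos":[192,98,0],"angular":[0,0,3]}
    - {"fingers":30,"delta_pos":[192,98,0],"angular":[0,0,3]}
    - {"fingers":30,"delta_pos":[192,98,0],"angular":[0,0,3]}

```text
clock: 29.25
tool_pos: [0.5402, -0.2593, 0.2492]
orientation: [180.0, 0.0, -88.0]
force: [-0.3, 0.5, -2.2]
opening: 0.0398
gripper_force: 29.9
```

```bash
python3 -c "
from h import *
print(pose()[:3,3],ctrl.get_obs()['orientation'],ctrl.get_obs()['force'])
im,T=shot('wrist');np.save('T7.npy',T);cv2.imwrite('pics/w7.png',cv2.resize(im,(768,576)))"
```

```text
[ 0.54017205 -0.25931226  0.24916495] [ 1.79971949e+02  1.89783484e-02 -8.79730633e+01] [-0.29671509  0.47219275 -2.212981  ]
```

View pics/w7.png

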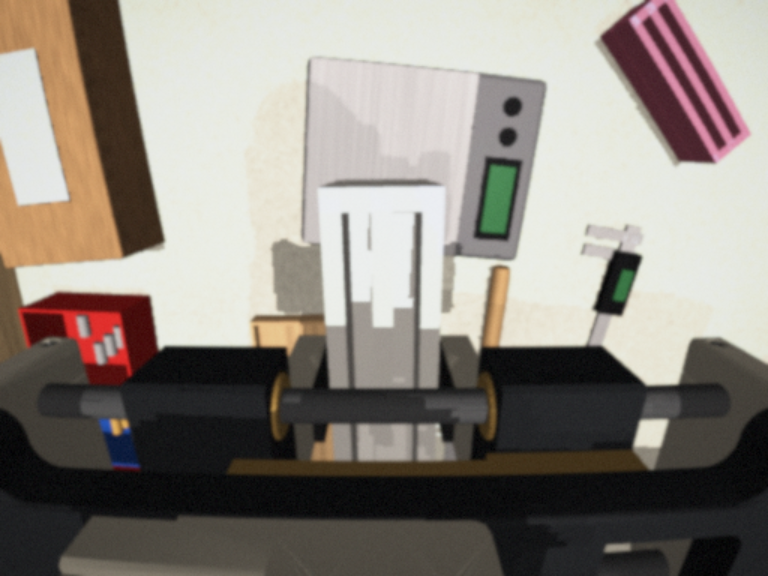

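The mould is held level. The platform corners (1.5x) are (312,58), (480,73), (459,255) and (303,241), and the display body's outer edge runs (545,82) to (517,259).

```bash
python3 - <<'E'
from h import *
np.set_printoptions(precision=4,suppress=True)
T=np.load('T7.npy')
w=cast('wrist',np.array([(312,58),(480,73),(459,255),(303,241)])/1.5,.035,T);print(w,w.mean(0))
print(cv2.minAreaRect((w[:,:2]*1000).astype(np.float32)))
for a,b in((1,2),(0,3)):print('yaw y-edge',np.degrees(np.arctan2(-(w[b]-w[a])[0],(w[b]-w[a])[1])))
for a,b in((1,0),(2,3)):print('yaw x-edge',np.degrees(np.arctan2((w[b]-w[a])[1],(w[b]-w[a])[0])))
t=lambda p:cast('top',[(95+(q[0]+.5)/2.9-.5,110+(q[1]+.5)/2.9-.5) for q in p],.035)
q=t([(606,107),(745,112),(741,236),(601,233)]);print(q,q.mean(0))
q=cast('wrist',np.array([(545,82),(517,259)])/1.5,.03,T);print('disp edge',np.degrees(np.arctan2(-(q[1]-q[0])[0],(q[1]-q[0])[1])))
E
```

```text
[[ 0.6064 -0.4224  0.035 ]
 [ 0.4631 -0.416   0.035 ]
 [ 0.4675 -0.2558  0.035 ]
 [ 0.6167 -0.2642  0.035 ]] [ 0.5384 -0.3396  0.035 ]
((537.5803833007812, -339.93157958984375), (160.16856384277344, 149.40464782714844), 86.78919219970703)
yaw y-edge -1.558960713516341
yaw y-edge -3.705610263421932
yaw x-edge -2.5870215956477005
yaw x-edge -3.210802947901734
[[ 0.6145 -0.261   0.035 ]
 [ 0.6071 -0.4227  0.035 ]
 [ 0.4621 -0.412   0.035 ]
 [ 0.4674 -0.2512  0.035 ]] [ 0.5378 -0.3367  0.035 ]
disp edge -1.785786268612548
```

```bash
python3 -c "
from h import *
plan((.538,-.3385,.25,-92.6),(.538,-.3385,.063,-92.6))"
```

```text
[0.538, -0.3385, 0.25, -92.6] [79.1  5.1 -0.7] [0.  0.  4.6]
[0.538, -0.3385, 0.063, -92.6] [  0.  -0. 187.] [0. 0. 0.]
```

Request:
apply_moves:
  deltas:
    - {"fingers":30,"delta_pos":[40,3,0],"angular":[0,0,2.3]}
    - {"fingers":30,"delta_pos":[79,5,0],"angular":[0,0,4.6]}
    - {"fingers":30,"delta_pos":[79,5,40],"angular":[0,0,4.6]}
    - {"fingers":30,"delta_pos":[79,5,85],"angular":[0,0,4.6]}
    - {"fingers":30,"delta_pos":[79,5,130],"angular":[0,0,4.6]}
    - {"fingers":30,"delta_pos":[79,5,165],"angular":[0,0,4.6]}
    - {"fingers":30,"delta_pos":[79,5,180],"angular":[0,0,4.6]}
    - {"fingers":30,"delta_pos":[79,5,183],"angular":[0,0,4.6]}
    - {"fingers":30,"delta_pos":[79,5,183],"angular":[0,0,4.6]}
    - {"fingers":30,"delta_pos":[79,5,183],"angular":[0,0,4.6]}

```text
clock: 30.3
tool_pos: [0.5388, -0.3394, 0.068]
orientation: [-179.9, -0.0, -92.6]
force: [0.4, -0.6, -0.6]
opening: 0.0395
gripper_force: 29.9
```

Request:
apply_moves:
  deltas:
    - {"fingers":30,"delta_pos":[0,0,0],"angular":[0,0,0]}
    - {"fingers":30,"delta_pos":[0,0,0],"angular":[0,0,0]}

```text
clock: 30.5
tool_pos: [0.5382, -0.3395, 0.0678]
orientation: [-179.9, -0.0, -92.6]
force: [-0.3, 0.3, -2.3]
opening: 0.0398
gripper_force: 29.9
```

```bash
python3 -c "
from h import *
plan((.538,-.3385,.0555,-92.6))"
```

```text
[0.538, -0.3385, 0.0555, -92.6] [-1.   0.3 12.3] [-0.1 -0.  -0. ]
```

Request:
apply_moves:
  deltas:
    - {"fingers":30,"delta_pos":[-1,0,6],"angular":[0,0,0]}
    - {"fingers":30,"delta_pos":[-1,0,10],"angular":[0,0,0]}
    - {"fingers":30,"delta_pos":[-1,0,11],"angular":[0,0,0]}
    - {"fingers":30,"delta_pos":[-1,0,12],"angular":[0,0,0]}
    - {"fingers":30,"delta_pos":[-1,0,12],"angular":[0,0,0]}
    - {"fingers":30,"delta_pos":[-1,0,12],"angular":[0,0,0]}
    - {"fingers":30,"delta_pos":[-1,0,12],"angular":[0,0,0]}

```text
clock: 31.2
tool_pos: [0.5373, -0.3382, 0.0554]
orientation: [180.0, 0.0, -92.6]
force: [-3.1, 3.1, 8.0]
opening: 0.04
gripper_force: 29.9
```

```bash
python3 -c "
from h import *
print(pose()[:3,3],ctrl.get_obs()['force'])"
```

```text
[ 0.53732993 -0.33822703  0.05542119] [-3.06897347  3.07833157  7.99741361]
```

Request:
apply_moves:
  deltas:
    - {"fingers":64,"delta_pos":[0,0,0],"angular":[0,0,0]}
    - {"fingers":64,"delta_pos":[0,0,0],"angular":[0,0,0]}
    - {"fingers":64,"delta_pos":[0,0,0],"angular":[0,0,0]}
    - {"fingers":64,"delta_pos":[0,0,0],"angular":[0,0,0]}
    - {"fingers":64,"delta_pos":[0,0,-25],"angular":[0,0,0]}
    - {"fingers":64,"delta_pos":[0,0,-70],"angular":[0,0,0]}
    - {"fingers":64,"delta_pos":[0,0,-115],"angular":[0,0,0]}
    - {"fingers":64,"delta_pos":[0,0,-160],"angular":[0,0,0]}
    - {"fingers":64,"delta_pos":[-45,0,-195],"angular":[0,0,0]}
    - {"fingers":64,"delta_pos":[-90,0,-195],"angular":[0,0,0]}

```text
clock: 32.2
tool_pos: [0.5435, -0.2504, 0.2541]
orientation: [-179.6, -0.1, -92.8]
force: [1.1, 0.7, 0.1]
opening: 0.0643
gripper_force: 0.0
```

Request:
apply_moves:
  deltas:
    - {"fingers":64,"delta_pos":[0,0,0],"angular":[0,0,0]}
    - {"fingers":64,"delta_pos":[0,0,0],"angular":[0,0,0]}
    - {"fingers":64,"delta_pos":[0,0,0],"angular":[0,0,0]}

```text
clock: 32.5
tool_pos: [0.5416, -0.2494, 0.2491]
orientation: [180.0, -0.0, -92.6]
force: [0.2, 0.2, 0.1]
opening: 0.0635
gripper_force: 0.0
```

```bash
python3 -c "
from h import *
print(pose()[:3,3])
im,T=shot('wrist');np.save('T8.npy',T);cv2.imwrite('pics/w8.png',cv2.resize(im[:260,128:384],None,fx=3,fy=2.3))
plan((.54,-.25,.30,-92.6),(.56,.08,.30,-45),(.591,.3355,.28,0),(.591,.3355,.11,0))"
```

```text
[ 0.54157289 -0.24943562  0.24914804]
[0.54, -0.25, 0.3, -92.6] [  0.3   1.5 -51.1] [ 0.1 -0.  -0.1]
[0.56, 0.08, 0.3, -45] [-330.6   -5.    -0. ] [  0.    0.  -47.6]
[0.591, 0.3355, 0.28, 0] [-158.7 -202.6   20. ] [ -0.   0. -45.]
[0.591, 0.3355, 0.11, 0] [  0.  -0. 170.] [0. 0. 0.]
```

View pics/w8.png

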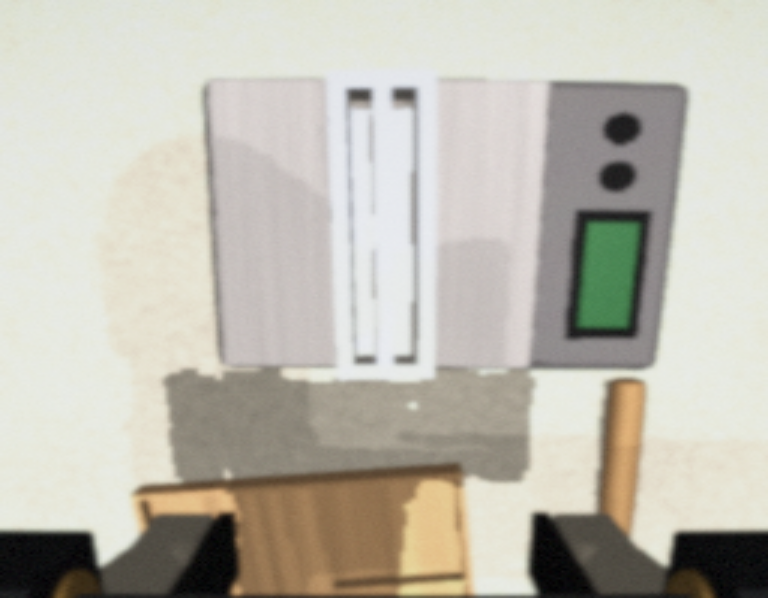

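The mould lies flat on the platform, within a few mm of its middle and parallel to the display edge. Next I'll return the tall bottle.

Request:
apply_moves:
  deltas:
    - {"fingers":78,"delta_pos":[0,1,-25],"angular":[0,0,0]}
    - {"fingers":78,"delta_pos":[0,1,-51],"angular":[0,0,0]}
    - {"fingers":78,"delta_pos":[0,1,-51],"angular":[0,0,0]}

```text
clock: 32.85
tool_pos: [0.542, -0.251, 0.3037]
orientation: [-179.7, -0.1, -92.7]
force: [-0.0, 0.2, 0.5]
opening: 0.0768
gripper_force: 0.0
```

Request:
apply_moves:
  deltas:
    - {"fingers":78,"delta_pos":[-42,-1,0],"angular":[0,0,-6]}
    - {"fingers":78,"delta_pos":[-84,-1,0],"angular":[0,0,-12]}
    - {"fingers":78,"delta_pos":[-126,-2,0],"angular":[0,0,-18]}
    - {"fingers":78,"delta_pos":[-168,-3,0],"angular":[0,0,-24]}
    - {"fingers":78,"delta_pos":[-210,-3,0],"angular":[0,0,-30]}
    - {"fingers":78,"delta_pos":[-252,-4,0],"angular":[0,0,-36]}
    - {"fingers":78,"delta_pos":[-294,-4,0],"angular":[0,0,-42]}
    - {"fingers":78,"delta_pos":[-330.6,-5,0],"angular":[0,0,-47.6]}
    - {"fingers":78,"delta_pos":[-330.6,-5,0],"angular":[0,0,-47.6]}
    - {"fingers":78,"delta_pos":[-330.6,-5,0],"angular":[0,0,-47.6]}

```text
clock: 33.85
tool_pos: [0.561, 0.0809, 0.2995]
orientation: [179.9, 0.0, -45.0]
force: [0.1, -0.4, 0.0]
opening: 0.078
gripper_force: 0.0
```

Request:
apply_moves:
  deltas:
    - {"fingers":78,"delta_pos":[-26,-34,3],"angular":[0,0,-7]}
    - {"fingers":78,"delta_pos":[-53,-68,6],"angular":[0,0,-15]}
    - {"fingers":78,"delta_pos":[-79,-101,10],"angular":[0,0,-23]}
    - {"fingers":78,"delta_pos":[-106,-135,14],"angular":[0,0,-31]}
    - {"fingers":78,"delta_pos":[-132,-169,17],"angular":[0,0,-38]}
    - {"fingers":78,"delta_pos":[-158.7,-202.6,20],"angular":[0,0,-45]}
    - {"fingers":78,"delta_pos":[-158.7,-202.6,20],"angular":[0,0,-45]}
    - {"fingers":78,"delta_pos":[-158.7,-202.6,60],"angular":[0,0,-45]}
    - {"fingers":78,"delta_pos":[-158.7,-202.6,60],"angular":[0,0,-45]}
    - {"fingers":78,"delta_pos":[-158.7,-202.6,60],"angular":[0,0,-45]}

```text
clock: 34.85
tool_pos: [0.5926, 0.3344, 0.2402]
orientation: [179.9, 0.1, -0.2]
force: [0.7, 0.5, 0.3]
opening: 0.0783
gripper_force: 0.0
```

Request:
apply_moves:
  deltas:
    - {"fingers":78,"delta_pos":[0,0,0],"angular":[0,0,0]}
    - {"fingers":78,"delta_pos":[0,0,0],"angular":[0,0,0]}

```text
clock: 35.05
tool_pos: [0.5931, 0.336, 0.2425]
orientation: [-179.9, -0.1, -0.1]
force: [-0.7, 0.2, 0.4]
opening: 0.0778
gripper_force: 0.0
```

```bash
python3 -c "
from h import *
plan((.5909,.3355,.0925,0))"
```

```text
[0.5909, 0.3355, 0.0925, 0] [ -2.5   0.8 150. ] [-0.1 -0.1 -0.1]
```

Request:
apply_moves:
  deltas:
    - {"fingers":78,"delta_pos":[-2,0.5,40],"angular":[0,0,0]}
    - {"fingers":78,"delta_pos":[-2,0.5,80],"angular":[0,0,0]}
    - {"fingers":78,"delta_pos":[-2,0.5,115],"angular":[0,0,0]}
    - {"fingers":78,"delta_pos":[-2,0.5,135],"angular":[0,0,0]}
    - {"fingers":78,"delta_pos":[-2,0.5,145],"angular":[0,0,0]}
    - {"fingers":78,"delta_pos":[-2,0.5,145],"angular":[0,0,0]}
    - {"fingers":78,"delta_pos":[-2,0.5,145],"angular":[0,0,0]}
    - {"fingers":78,"delta_pos":[-2,0.5,145],"angular":[0,0,0]}

```text
clock: 35.85
tool_pos: [0.5911, 0.3365, 0.0975]
orientation: [-179.9, -0.1, -0.0]
force: [-0.2, -0.2, -0.5]
opening: 0.0777
gripper_force: 0.0
```

```bash
python3 -c "
from h import *
plan((.5909,.3355,.0925,0))"
```

```text
[0.5909, 0.3355, 0.0925, 0] [-0.2  1.   5. ] [-0.1 -0.1 -0. ]
```

Request:
apply_moves:
  deltas:
    - {"fingers":78,"delta_pos":[0,1,3],"angular":[0,0,0]}
    - {"fingers":78,"delta_pos":[0,1,5],"angular":[0,0,0]}
    - {"fingers":78,"delta_pos":[0,1,5],"angular":[0,0,0]}
    - {"fingers":50,"delta_pos":[0,1,5],"angular":[0,0,0]}
    - {"fingers":50,"delta_pos":[0,1,5],"angular":[0,0,0]}
    - {"fingers":50,"delta_pos":[0,1,5],"angular":[0,0,0]}
    - {"fingers":50,"delta_pos":[0,1,5],"angular":[0,0,0]}
    - {"fingers":50,"delta_pos":[0,1,5],"angular":[0,0,0]}
    - {"fingers":50,"delta_pos":[0,1,5],"angular":[0,0,0]}

```text
clock: 36.75
tool_pos: [0.5903, 0.3349, 0.0906]
orientation: [-180.0, -0.0, -0.0]
force: [0.3, 0.8, -0.2]
opening: 0.053
gripper_force: 30.0
```

```bash
python3 -c "
from h import *
print(pose()[:3,3])
plan((.591,.3355,.28,0),(.56,.18,.28,-45),(.5327,.0265,.28,-87.4),(.5327,.0265,.10,-87.4))"
```

```text
[0.59025276 0.33492493 0.0905633 ]
[0.591, 0.3355, 0.28, 0] [   0.8   -0.6 -189.4] [-0. -0. -0.]
[0.56, 0.18, 0.28, -45] [-31.  155.5   0. ] [ 0. -0. 45.]
[0.5327, 0.0265, 0.28, -87.4] [ 89.2 127.8   0. ] [-0.  -0.  42.4]
[0.5327, 0.0265, 0.1, -87.4] [  0.  -0. 180.] [0. 0. 0.]
```

Request:
apply_moves:
  deltas:
    - {"fingers":50,"delta_pos":[0,0,-15],"angular":[0,0,0]}
    - {"fingers":50,"delta_pos":[0,0,-50],"angular":[0,0,0]}
    - {"fingers":50,"delta_pos":[0,0,-100],"angular":[0,0,0]}
    - {"fingers":50,"delta_pos":[0,0,-145],"angular":[0,0,0]}
    - {"fingers":50,"delta_pos":[0,0,-189],"angular":[0,0,0]}
    - {"fingers":50,"delta_pos":[0,0,-189],"angular":[0,0,0]}

```text
clock: 37.35
tool_pos: [0.5927, 0.3359, 0.2888]
orientation: [-179.6, -0.6, -0.0]
force: [0.4, 1.6, -0.8]
opening: 0.0531
gripper_force: 30.0
```

Request:
apply_moves:
  deltas:
    - {"fingers":50,"delta_pos":[-5,26,0],"angular":[0,0,7.5]}
    - {"fingers":50,"delta_pos":[-10,52,0],"angular":[0,0,15]}
    - {"fingers":50,"delta_pos":[-15,78,0],"angular":[0,0,22.5]}
    - {"fingers":50,"delta_pos":[-20,104,0],"angular":[0,0,30]}
    - {"fingers":50,"delta_pos":[-25,130,0],"angular":[0,0,37.5]}
    - {"fingers":50,"delta_pos":[-31,155.5,0],"angular":[0,0,45]}
    - {"fingers":50,"delta_pos":[-31,155.5,0],"angular":[0,0,45]}

```text
clock: 38.05
tool_pos: [0.5579, 0.1765, 0.2804]
orientation: [180.0, 0.0, -45.4]
force: [0.8, -0.2, -2.0]
opening: 0.0532
gripper_force: 30.0
```

Request:
apply_moves:
  deltas:
    - {"fingers":50,"delta_pos":[18,26,0],"angular":[0,0,8]}
    - {"fingers":50,"delta_pos":[36,52,0],"angular":[0,0,16]}
    - {"fingers":50,"delta_pos":[54,78,0],"angular":[0,0,24]}
    - {"fingers":50,"delta_pos":[72,104,0],"angular":[0,0,32]}
    - {"fingers":50,"delta_pos":[89.2,128,0],"angular":[0,0,40]}
    - {"fingers":50,"delta_pos":[89.2,128,0],"angular":[0,0,42.4]}
    - {"fingers":50,"delta_pos":[89.2,128,0],"angular":[0,0,42.4]}
    - {"fingers":50,"delta_pos":[89.2,128,0],"angular":[0,0,42.4]}

```text
clock: 38.85
tool_pos: [0.5315, 0.026, 0.2797]
orientation: [-180.0, 0.0, -87.3]
force: [0.5, -0.2, -1.9]
opening: 0.0531
gripper_force: 30.0
```

Request:
apply_moves:
  deltas:
    - {"fingers":50,"delta_pos":[0,0,40],"angular":[0,0,0]}
    - {"fingers":50,"delta_pos":[0,0,80],"angular":[0,0,0]}
    - {"fingers":50,"delta_pos":[0,0,120],"angular":[0,0,0]}
    - {"fingers":50,"delta_pos":[0,0,155],"angular":[0,0,0]}
    - {"fingers":50,"delta_pos":[0,0,170],"angular":[0,0,0]}
    - {"fingers":50,"delta_pos":[0,0,174],"angular":[0,0,0]}
    - {"fingers":50,"delta_pos":[0,0,174],"angular":[0,0,0]}
    - {"fingers":50,"delta_pos":[0,0,174],"angular":[0,0,0]}
    - {"fingers":50,"delta_pos":[0,0,174],"angular":[0,0,0]}

```text
clock: 39.75
tool_pos: [0.5324, 0.0262, 0.1068]
orientation: [-179.9, 0.0, -87.4]
force: [0.2, 0.0, -1.5]
opening: 0.0532
gripper_force: 30.0
```

```bash
python3 -c "
from h import *
plan((.5327,.0265,.0918,-87.4))"
```

```text
[0.5327, 0.0265, 0.0918, -87.4] [-0.2 -0.3 15. ] [-0.1  0.  -0. ]
```

Request:
apply_moves:
  deltas:
    - {"fingers":50,"delta_pos":[0,0,6],"angular":[0,0,0]}
    - {"fingers":50,"delta_pos":[0,0,11],"angular":[0,0,0]}
    - {"fingers":50,"delta_pos":[0,0,13],"angular":[0,0,0]}
    - {"fingers":50,"delta_pos":[0,0,14],"angular":[0,0,0]}
    - {"fingers":50,"delta_pos":[0,0,14.5],"angular":[0,0,0]}
    - {"fingers":50,"delta_pos":[0,0,14.5],"angular":[0,0,0]}
    - {"fingers":50,"delta_pos":[0,0,14.5],"angular":[0,0,0]}

```text
clock: 40.45
tool_pos: [0.5314, 0.0256, 0.0914]
orientation: [180.0, -0.0, -87.4]
force: [-2.9, 0.1, 5.3]
opening: 0.0533
gripper_force: 30.0
```

```bash
python3 -c "
from h import *
print(pose()[:3,3],ctrl.get_obs()['force'])
plan((.5327,.0265,.28,-87.4),(.51,.18,.28,-45),(.4995,.3428,.20,0),(.4995,.3428,.062,0))"
```

```text
[0.53137678 0.02561691 0.09137701] [-2.93242642  0.14212045  5.26754925]
[0.5327, 0.0265, 0.28, -87.4] [  -0.8   -1.3 -188.6] [ 0. -0. -0.]
[0.51, 0.18, 0.28, -45] [-154.4   15.7    0. ] [  0.    0.  -42.4]
[0.4995, 0.3428, 0.2, 0] [-122.5 -107.7   80. ] [ -0.   0. -45.]
[0.4995, 0.3428, 0.062, 0] [  0.  -0. 138.] [0. 0. 0.]
```

Request:
apply_moves:
  deltas:
    - {"fingers":78,"delta_pos":[0,0,0],"angular":[0,0,0]}
    - {"fingers":78,"delta_pos":[0,0,0],"angular":[0,0,0]}
    - {"fingers":78,"delta_pos":[0,0,0],"angular":[0,0,0]}
    - {"fingers":78,"delta_pos":[0,0,0],"angular":[0,0,0]}
    - {"fingers":78,"delta_pos":[0,0,-30],"angular":[0,0,0]}
    - {"fingers":78,"delta_pos":[0,0,-75],"angular":[0,0,0]}
    - {"fingers":78,"delta_pos":[0,0,-120],"angular":[0,0,0]}
    - {"fingers":78,"delta_pos":[0,0,-165],"angular":[0,0,0]}
    - {"fingers":78,"delta_pos":[-1,-1,-189],"angular":[0,0,0]}
    - {"fingers":78,"delta_pos":[-1,-1,-189],"angular":[0,0,0]}

```text
clock: 41.45
tool_pos: [0.5345, 0.0272, 0.2844]
orientation: [-179.6, 0.1, -87.4]
force: [-0.2, 0.4, -0.6]
opening: 0.0781
gripper_force: 0.0
```

Request:
apply_moves:
  deltas:
    - {"fingers":78,"delta_pos":[-26,3,0],"angular":[0,0,-7]}
    - {"fingers":78,"delta_pos":[-52,5,0],"angular":[0,0,-14]}
    - {"fingers":78,"delta_pos":[-78,8,0],"angular":[0,0,-21]}
    - {"fingers":78,"delta_pos":[-104,11,0],"angular":[0,0,-28]}
    - {"fingers":78,"delta_pos":[-130,13,0],"angular":[0,0,-35]}
    - {"fingers":78,"delta_pos":[-154.4,15.7,0],"angular":[0,0,-42.4]}
    - {"fingers":78,"delta_pos":[-154.4,15.7,0],"angular":[0,0,-42.4]}

```text
clock: 42.15
tool_pos: [0.5094, 0.1825, 0.2789]
orientation: [179.9, 0.0, -44.7]
force: [0.6, 0.5, -0.1]
opening: 0.0782
gripper_force: 0.0
```

Request:
apply_moves:
  deltas:
    - {"fingers":78,"delta_pos":[-20,-18,13],"angular":[0,0,-7.5]}
    - {"fingers":78,"delta_pos":[-41,-36,26],"angular":[0,0,-15]}
    - {"fingers":78,"delta_pos":[-61,-54,40],"angular":[0,0,-22.5]}
    - {"fingers":78,"delta_pos":[-82,-72,53],"angular":[0,0,-30]}
    - {"fingers":78,"delta_pos":[-102,-90,66],"angular":[0,0,-37.5]}
    - {"fingers":78,"delta_pos":[-122.5,-107.7,80],"angular":[0,0,-45]}
    - {"fingers":78,"delta_pos":[-122.5,-107.7,80],"angular":[0,0,-45]}
    - {"fingers":78,"delta_pos":[-122.5,-107.7,80],"angular":[0,0,-45]}
    - {"fingers":78,"delta_pos":[-122.5,-107.7,80],"angular":[0,0,-45]}

```text
clock: 43.05
tool_pos: [0.4997, 0.3424, 0.2001]
orientation: [180.0, 0.0, -0.2]
force: [-0.3, -0.4, 0.7]
opening: 0.078
gripper_force: 0.0
```

```bash
python3 -c "
from h import *
plan((.4995,.3428,.062,0))
im,_=shot('scene');im2,_=shot('wrist');cv2.imwrite('pics/c9.png',np.hstack([cv2.resize(im[160:360,180:420],(440,380)),cv2.resize(im2,(360,380))]))"
```

```text
[0.4995, 0.3428, 0.062, 0] [ -0.2  -0.4 138.1] [ 0.   0.  -0.2]
```

View pics/c9.png

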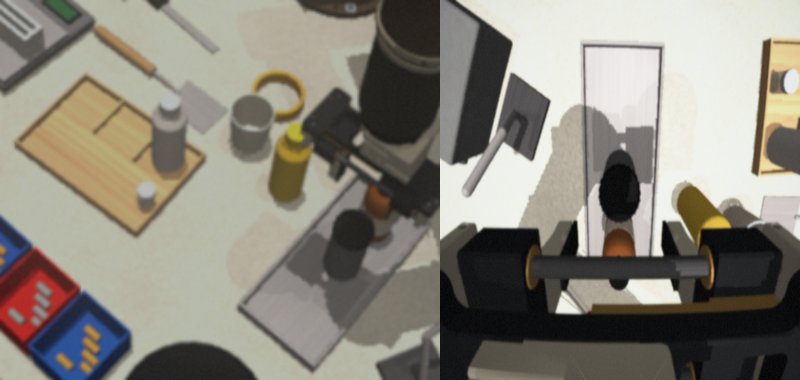

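The tall bottle stands in its bay, and the jar and amber bottle are still in the tray. Next the jar.

Request:
apply_moves:
  deltas:
    - {"fingers":78,"delta_pos":[0,0,40],"angular":[0,0,0]}
    - {"fingers":78,"delta_pos":[0,0,80],"angular":[0,0,0]}
    - {"fingers":78,"delta_pos":[0,0,115],"angular":[0,0,0]}
    - {"fingers":78,"delta_pos":[0,0,132],"angular":[0,0,0]}
    - {"fingers":78,"delta_pos":[0,0,136],"angular":[0,0,0]}
    - {"fingers":78,"delta_pos":[0,0,136],"angular":[0,0,0]}
    - {"fingers":78,"delta_pos":[0,0,136],"angular":[0,0,0]}
    - {"fingers":78,"delta_pos":[0,0,136],"angular":[0,0,0]}

```text
clock: 43.95
tool_pos: [0.5003, 0.3438, 0.0657]
orientation: [-179.9, -0.1, -0.0]
force: [-0.5, -0.5, 0.8]
opening: 0.0781
gripper_force: 0.0
```

```bash
python3 -c "
from h import *
plan((.4995,.3428,.058,0))"
```

```text
[0.4995, 0.3428, 0.058, 0] [-0.8  1.   7.7] [-0.1 -0.1 -0. ]
```

Request:
apply_moves:
  deltas:
    - {"fingers":78,"delta_pos":[-0.5,0.5,4],"angular":[0,0,0]}
    - {"fingers":78,"delta_pos":[-0.5,0.5,7],"angular":[0,0,0]}
    - {"fingers":78,"delta_pos":[-0.5,0.5,7],"angular":[0,0,0]}
    - {"fingers":50,"delta_pos":[-0.5,0.5,7],"angular":[0,0,0]}
    - {"fingers":50,"delta_pos":[-0.5,0.5,7],"angular":[0,0,0]}
    - {"fingers":50,"delta_pos":[-0.5,0.5,7],"angular":[0,0,0]}
    - {"fingers":50,"delta_pos":[-0.5,0.5,7],"angular":[0,0,0]}
    - {"fingers":50,"delta_pos":[-0.5,0.5,7],"angular":[0,0,0]}
    - {"fingers":50,"delta_pos":[-0.5,0.5,7],"angular":[0,0,0]}

```text
clock: 44.85
tool_pos: [0.4991, 0.3427, 0.057]
orientation: [-180.0, -0.0, -0.0]
force: [0.1, -0.1, -0.1]
opening: 0.0555
gripper_force: 30.0
```

```bash
python3 -c "
from h import *
print(pose()[:3,3])
plan((.4995,.3428,.28,0),(.51,.14,.28,-45),(.5354,-.0559,.28,-87.4),(.5354,-.0559,.07,-87.4))"
```

```text
[0.49908617 0.34272882 0.0570121 ]
[0.4995, 0.3428, 0.28, 0] [ 4.00e-01 -1.00e-01 -2.23e+02] [-0. -0. -0.]
[0.51, 0.14, 0.28, -45] [ 10.5 202.8   0. ] [ 0. -0. 45.]
[0.5354, -0.0559, 0.28, -87.4] [156.5 120.6   0. ] [-0.  -0.  42.4]
[0.5354, -0.0559, 0.07, -87.4] [  0.  -0. 210.] [0. 0. 0.]
```

Request:
apply_moves:
  deltas:
    - {"fingers":50,"delta_pos":[0,0,-15],"angular":[0,0,0]}
    - {"fingers":50,"delta_pos":[0,0,-50],"angular":[0,0,0]}
    - {"fingers":50,"delta_pos":[0,0,-100],"angular":[0,0,0]}
    - {"fingers":50,"delta_pos":[0,0,-145],"angular":[0,0,0]}
    - {"fingers":50,"delta_pos":[0,0,-190],"angular":[0,0,0]}
    - {"fingers":50,"delta_pos":[0,0,-223],"angular":[0,0,0]}
    - {"fingers":50,"delta_pos":[0,0,-223],"angular":[0,0,0]}

```text
clock: 45.55
tool_pos: [0.5007, 0.3439, 0.2855]
orientation: [-179.7, -0.4, -0.0]
force: [0.1, -0.3, -2.7]
opening: 0.0557
gripper_force: 30.0
```

Request:
apply_moves:
  deltas:
    - {"fingers":50,"delta_pos":[2,34,0],"angular":[0,0,7.5]}
    - {"fingers":50,"delta_pos":[3,68,0],"angular":[0,0,15]}
    - {"fingers":50,"delta_pos":[5,101,0],"angular":[0,0,22.5]}
    - {"fingers":50,"delta_pos":[7,135,0],"angular":[0,0,30]}
    - {"fingers":50,"delta_pos":[9,169,0],"angular":[0,0,37.5]}
    - {"fingers":50,"delta_pos":[10.5,202.8,0],"angular":[0,0,45]}
    - {"fingers":50,"delta_pos":[10.5,202.8,0],"angular":[0,0,45]}

```text
clock: 46.25
tool_pos: [0.5082, 0.1364, 0.2788]
orientation: [179.9, 0.0, -45.5]
force: [-0.1, 1.8, -3.3]
opening: 0.0558
gripper_force: 30.0
```

Request:
apply_moves:
  deltas:
    - {"fingers":50,"delta_pos":[26,20,0],"angular":[0,0,7]}
    - {"fingers":50,"delta_pos":[52,40,0],"angular":[0,0,14]}
    - {"fingers":50,"delta_pos":[78,60,0],"angular":[0,0,21]}
    - {"fingers":50,"delta_pos":[104,80,0],"angular":[0,0,28]}
    - {"fingers":50,"delta_pos":[130,100,0],"angular":[0,0,35]}
    - {"fingers":50,"delta_pos":[156.5,120.6,0],"angular":[0,0,42.4]}
    - {"fingers":50,"delta_pos":[156.5,120.6,0],"angular":[0,0,42.4]}
    - {"fingers":50,"delta_pos":[156.5,120.6,0],"angular":[0,0,42.4]}
    - {"fingers":50,"delta_pos":[156.5,120.6,0],"angular":[0,0,42.4]}

```text
clock: 47.15
tool_pos: [0.5343, -0.0555, 0.2792]
orientation: [179.9, 0.0, -87.4]
force: [-0.0, -0.1, -3.2]
opening: 0.0557
gripper_force: 30.0
```

Request:
apply_moves:
  deltas:
    - {"fingers":50,"delta_pos":[0,0,40],"angular":[0,0,0]}
    - {"fingers":50,"delta_pos":[0,0,80],"angular":[0,0,0]}
    - {"fingers":50,"delta_pos":[0,0,120],"angular":[0,0,0]}
    - {"fingers":50,"delta_pos":[0,0,160],"angular":[0,0,0]}
    - {"fingers":50,"delta_pos":[0,0,195],"angular":[0,0,0]}
    - {"fingers":50,"delta_pos":[0,0,207],"angular":[0,0,0]}
    - {"fingers":50,"delta_pos":[0,0,207],"angular":[0,0,0]}
    - {"fingers":50,"delta_pos":[0,0,207],"angular":[0,0,0]}
    - {"fingers":50,"delta_pos":[0,0,207],"angular":[0,0,0]}

```text
clock: 48.05
tool_pos: [0.5362, -0.0556, 0.075]
orientation: [-179.8, 0.0, -87.4]
force: [0.1, -0.5, -2.5]
opening: 0.0556
gripper_force: 30.0
```

```bash
python3 -c "
from h import *
plan((.5356,-.0558,.058,-87.4))"
```

```text
[0.5356, -0.0558, 0.058, -87.4] [ 0.1  0.7 17. ] [-0.2  0.   0. ]
```

Request:
apply_moves:
  deltas:
    - {"fingers":50,"delta_pos":[0,0,7],"angular":[0,0,0]}
    - {"fingers":50,"delta_pos":[0,0,12],"angular":[0,0,0]}
    - {"fingers":50,"delta_pos":[0,0,15],"angular":[0,0,0]}
    - {"fingers":50,"delta_pos":[0,0,16.5],"angular":[0,0,0]}
    - {"fingers":50,"delta_pos":[0,0,16.5],"angular":[0,0,0]}
    - {"fingers":50,"delta_pos":[0,0,16.5],"angular":[0,0,0]}
    - {"fingers":50,"delta_pos":[0,0,16.5],"angular":[0,0,0]}

```text
clock: 48.75
tool_pos: [0.5346, -0.0562, 0.0579]
orientation: [-180.0, -0.0, -87.4]
force: [-6.2, 2.4, 14.4]
opening: 0.0558
gripper_force: 30.0
```

```bash
python3 -c "
from h import *
print(pose()[:3,3],ctrl.get_obs()['force'])
plan((.5354,-.0559,.28,-87.4),(.48,.14,.28,-45),(.4145,.343,.20,0))"
```

```text
[ 0.53458299 -0.05621273  0.05792199] [-6.21350416  2.42449478 14.40394309]
[0.5354, -0.0559, 0.28, -87.4] [-2.000e-01 -9.000e-01 -2.221e+02] [-0. -0. -0.]
[0.48, 0.14, 0.28, -45] [-198.2   46.5    0. ] [  0.    0.  -42.4]
[0.4145, 0.343, 0.2, 0] [-189.9  -97.2   80. ] [ -0.   0. -45.]
```

Request:
apply_moves:
  deltas:
    - {"fingers":78,"delta_pos":[0,0,0],"angular":[0,0,0]}
    - {"fingers":78,"delta_pos":[0,0,0],"angular":[0,0,0]}
    - {"fingers":78,"delta_pos":[0,0,0],"angular":[0,0,0]}
    - {"fingers":78,"delta_pos":[0,0,0],"angular":[0,0,0]}
    - {"fingers":78,"delta_pos":[0,0,-30],"angular":[0,0,0]}
    - {"fingers":78,"delta_pos":[0,0,-75],"angular":[0,0,0]}
    - {"fingers":78,"delta_pos":[0,0,-120],"angular":[0,0,0]}
    - {"fingers":78,"delta_pos":[0,0,-165],"angular":[0,0,0]}
    - {"fingers":78,"delta_pos":[0,-1,-210],"angular":[0,0,0]}
    - {"fingers":78,"delta_pos":[0,-1,-222],"angular":[0,0,0]}

```text
clock: 49.75
tool_pos: [0.5378, -0.0562, 0.2841]
orientation: [-179.5, 0.0, -87.4]
force: [0.5, -0.1, -0.2]
opening: 0.0783
gripper_force: 0.0
```

Request:
apply_moves:
  deltas:
    - {"fingers":78,"delta_pos":[-33,8,0],"angular":[0,0,-7]}
    - {"fingers":78,"delta_pos":[-66,15,0],"angular":[0,0,-14]}
    - {"fingers":78,"delta_pos":[-99,23,0],"angular":[0,0,-21]}
    - {"fingers":78,"delta_pos":[-132,31,0],"angular":[0,0,-28]}
    - {"fingers":78,"delta_pos":[-165,39,0],"angular":[0,0,-35]}
    - {"fingers":78,"delta_pos":[-198.2,46.5,0],"angular":[0,0,-42.4]}
    - {"fingers":78,"delta_pos":[-198.2,46.5,0],"angular":[0,0,-42.4]}

```text
clock: 50.45
tool_pos: [0.4796, 0.1427, 0.2781]
orientation: [-180.0, 0.0, -44.6]
force: [-1.1, -0.5, 0.6]
opening: 0.0778
gripper_force: 0.0
```

Request:
apply_moves:
  deltas:
    - {"fingers":78,"delta_pos":[-32,-16,0],"angular":[0,0,-7.5]}
    - {"fingers":78,"delta_pos":[-63,-32,0],"angular":[0,0,-15]}
    - {"fingers":78,"delta_pos":[-95,-49,10],"angular":[0,0,-22.5]}
    - {"fingers":78,"delta_pos":[-127,-65,25],"angular":[0,0,-30]}
    - {"fingers":78,"delta_pos":[-158,-81,40],"angular":[0,0,-37.5]}
    - {"fingers":78,"delta_pos":[-190,-97.2,60],"angular":[0,0,-45]}
    - {"fingers":78,"delta_pos":[-190,-97.2,80],"angular":[0,0,-45]}
    - {"fingers":78,"delta_pos":[-190,-97.2,80],"angular":[0,0,-45]}
    - {"fingers":78,"delta_pos":[-190,-97.2,80],"angular":[0,0,-45]}
    - {"fingers":78,"delta_pos":[-190,-97.2,80],"angular":[0,0,-45]}

```text
clock: 51.45
tool_pos: [0.4157, 0.3428, 0.1997]
orientation: [-179.9, -0.1, -0.1]
force: [-0.4, 0.3, 1.0]
opening: 0.0781
gripper_force: 0.0
```

```bash
python3 -c "
from h import *
plan((.4144,.343,.076,0))"
```

```text
[0.4144, 0.343, 0.076, 0] [-1.400e+00 -1.000e-01  1.237e+02] [-0.1 -0.1 -0.1]
```

Request:
apply_moves:
  deltas:
    - {"fingers":78,"delta_pos":[-1,0,40],"angular":[0,0,0]}
    - {"fingers":78,"delta_pos":[-1,0,80],"angular":[0,0,0]}
    - {"fingers":78,"delta_pos":[-1,0,110],"angular":[0,0,0]}
    - {"fingers":78,"delta_pos":[-1,0,122],"angular":[0,0,0]}
    - {"fingers":78,"delta_pos":[-1,0,122],"angular":[0,0,0]}
    - {"fingers":78,"delta_pos":[-1,0,122],"angular":[0,0,0]}
    - {"fingers":78,"delta_pos":[-1,0,122],"angular":[0,0,0]}

```text
clock: 52.15
tool_pos: [0.4148, 0.344, 0.0784]
orientation: [-179.8, -0.1, -0.0]
force: [0.2, -0.2, -0.3]
opening: 0.0777
gripper_force: 0.0
```

```bash
python3 -c "
from h import *
plan((.4143,.3429,.072,0))"
```

```text
[0.4143, 0.3429, 0.072, 0] [-0.5  1.2  6.4] [-0.2 -0.1 -0. ]
```

Request:
apply_moves:
  deltas:
    - {"fingers":78,"delta_pos":[-0.5,0.5,4],"angular":[0,0,0]}
    - {"fingers":78,"delta_pos":[-0.5,0.5,6],"angular":[0,0,0]}
    - {"fingers":78,"delta_pos":[-0.5,0.5,6],"angular":[0,0,0]}
    - {"fingers":50,"delta_pos":[-0.5,0.5,6],"angular":[0,0,0]}
    - {"fingers":50,"delta_pos":[-0.5,0.5,6],"angular":[0,0,0]}
    - {"fingers":50,"delta_pos":[-0.5,0.5,6],"angular":[0,0,0]}
    - {"fingers":50,"delta_pos":[-0.5,0.5,6],"angular":[0,0,0]}
    - {"fingers":50,"delta_pos":[-0.5,0.5,6],"angular":[0,0,0]}
    - {"fingers":50,"delta_pos":[-0.5,0.5,6],"angular":[0,0,0]}

```text
clock: 53.05
tool_pos: [0.4135, 0.3427, 0.0706]
orientation: [-180.0, -0.0, -0.0]
force: [-0.2, 0.6, 0.1]
opening: 0.055
gripper_force: 30.0
```

```bash
python3 -c "
from h import *
print(pose()[:3,3])
plan((.4143,.3429,.30,0),(.48,.10,.30,-45),(.5388,-.1385,.30,-87.4),(.5388,-.1385,.08,-87.4))"
```

```text
[0.41347423 0.34272951 0.07059921]
[0.4143, 0.3429, 0.3, 0] [   0.9   -0.3 -229.4] [-0. -0. -0.]
[0.48, 0.1, 0.3, -45] [ 65.7 242.9   0. ] [ 0. -0. 45.]
[0.5388, -0.1385, 0.3, -87.4] [210.2 127.1   0. ] [-0.  -0.  42.4]
[0.5388, -0.1385, 0.08, -87.4] [  0.  -0. 220.] [0. 0. 0.]
```

Request:
apply_moves:
  deltas:
    - {"fingers":50,"delta_pos":[0,0,-15],"angular":[0,0,0]}
    - {"fingers":50,"delta_pos":[0,0,-50],"angular":[0,0,0]}
    - {"fingers":50,"delta_pos":[0,0,-95],"angular":[0,0,0]}
    - {"fingers":50,"delta_pos":[0,0,-140],"angular":[0,0,0]}
    - {"fingers":50,"delta_pos":[0,0,-185],"angular":[0,0,0]}
    - {"fingers":50,"delta_pos":[0,0,-229],"angular":[0,0,0]}
    - {"fingers":50,"delta_pos":[0,0,-229],"angular":[0,0,0]}

```text
clock: 53.75
tool_pos: [0.4153, 0.3441, 0.306]
orientation: [-179.6, -0.4, -0.0]
force: [-0.0, 0.7, -2.8]
opening: 0.0552
gripper_force: 30.0
```

Request:
apply_moves:
  deltas:
    - {"fingers":50,"delta_pos":[11,40,0],"angular":[0,0,7.5]}
    - {"fingers":50,"delta_pos":[22,81,0],"angular":[0,0,15]}
    - {"fingers":50,"delta_pos":[33,121,0],"angular":[0,0,22.5]}
    - {"fingers":50,"delta_pos":[44,162,0],"angular":[0,0,30]}
    - {"fingers":50,"delta_pos":[55,202,0],"angular":[0,0,37.5]}
    - {"fingers":50,"delta_pos":[65.7,242.9,0],"angular":[0,0,45]}
    - {"fingers":50,"delta_pos":[65.7,242.9,0],"angular":[0,0,45]}

```text
clock: 54.45
tool_pos: [0.4787, 0.0954, 0.2986]
orientation: [179.9, 0.0, -45.5]
force: [-0.2, -0.1, -2.4]
opening: 0.0553
gripper_force: 30.0
```

Request:
apply_moves:
  deltas:
    - {"fingers":50,"delta_pos":[35,21,0],"angular":[0,0,7]}
    - {"fingers":50,"delta_pos":[70,42,0],"angular":[0,0,14]}
    - {"fingers":50,"delta_pos":[105,63,0],"angular":[0,0,21]}
    - {"fingers":50,"delta_pos":[140,85,0],"angular":[0,0,28]}
    - {"fingers":50,"delta_pos":[175,106,0],"angular":[0,0,35]}
    - {"fingers":50,"delta_pos":[210.2,127.1,0],"angular":[0,0,42.4]}
    - {"fingers":50,"delta_pos":[210.2,127.1,0],"angular":[0,0,42.4]}
    - {"fingers":50,"delta_pos":[210.2,127.1,0],"angular":[0,0,42.4]}
    - {"fingers":50,"delta_pos":[210.2,127.1,0],"angular":[0,0,42.4]}

```text
clock: 55.35
tool_pos: [0.5371, -0.1384, 0.2988]
orientation: [179.9, 0.0, -87.4]
force: [0.2, 1.0, -2.3]
opening: 0.0553
gripper_force: 30.0
```

Request:
apply_moves:
  deltas:
    - {"fingers":50,"delta_pos":[0,0,40],"angular":[0,0,0]}
    - {"fingers":50,"delta_pos":[0,0,80],"angular":[0,0,0]}
    - {"fingers":50,"delta_pos":[0,0,120],"angular":[0,0,0]}
    - {"fingers":50,"delta_pos":[0,0,160],"angular":[0,0,0]}
    - {"fingers":50,"delta_pos":[0,0,195],"angular":[0,0,0]}
    - {"fingers":50,"delta_pos":[0,0,213],"angular":[0,0,0]}
    - {"fingers":50,"delta_pos":[0,0,213],"angular":[0,0,0]}
    - {"fingers":50,"delta_pos":[0,0,213],"angular":[0,0,0]}
    - {"fingers":50,"delta_pos":[0,0,213],"angular":[0,0,0]}

```text
clock: 56.25
tool_pos: [0.5388, -0.1384, 0.0882]
orientation: [-179.8, -0.0, -87.4]
force: [0.0, 0.2, -2.2]
opening: 0.0552
gripper_force: 30.0
```

```bash
python3 -c "
from h import *
plan((.5388,-.1385,.0717,-87.4))"
```

```text
[0.5388, -0.1385, 0.0717, -87.4] [ 0.1  0.  16.5] [-0.2 -0.   0. ]
```

Request:
apply_moves:
  deltas:
    - {"fingers":50,"delta_pos":[0,-1,7],"angular":[0,0,0]}
    - {"fingers":50,"delta_pos":[0,-1,12],"angular":[0,0,0]}
    - {"fingers":50,"delta_pos":[0,-1,15],"angular":[0,0,0]}
    - {"fingers":50,"delta_pos":[0,-1,16],"angular":[0,0,0]}
    - {"fingers":50,"delta_pos":[0,-1,16],"angular":[0,0,0]}
    - {"fingers":50,"delta_pos":[0,-1,16],"angular":[0,0,0]}
    - {"fingers":50,"delta_pos":[0,-1,16],"angular":[0,0,0]}

```text
clock: 56.95
tool_pos: [0.5386, -0.1392, 0.0714]
orientation: [-180.0, -0.0, -87.4]
force: [-3.0, 1.4, 7.7]
opening: 0.0552
gripper_force: 30.0
```

```bash
python3 -c "
from h import *
print(pose()[:3,3],ctrl.get_obs()['force'])"
```

```text
[ 0.53858221 -0.13919401  0.07141502] [-2.98041511  1.36956443  7.73918242]
```

Contact is made. Releasing, lifting, then moving back to +y to clear the top view (yaw -87.4, so tool -x is +y).

Request:
apply_moves:
  deltas:
    - {"fingers":78,"delta_pos":[0,0,0],"angular":[0,0,0]}
    - {"fingers":78,"delta_pos":[0,0,0],"angular":[0,0,0]}
    - {"fingers":78,"delta_pos":[0,0,0],"angular":[0,0,0]}
    - {"fingers":78,"delta_pos":[0,0,0],"angular":[0,0,0]}
    - {"fingers":78,"delta_pos":[0,0,-30],"angular":[0,0,0]}
    - {"fingers":78,"delta_pos":[0,0,-75],"angular":[0,0,0]}
    - {"fingers":78,"delta_pos":[0,0,-120],"angular":[0,0,0]}
    - {"fingers":78,"delta_pos":[0,0,-165],"angular":[0,0,0]}
    - {"fingers":78,"delta_pos":[0,0,-210],"angular":[0,0,0]}
    - {"fingers":78,"delta_pos":[0,0,-228],"angular":[0,0,0]}

```text
clock: 57.95
tool_pos: [0.54, -0.1394, 0.3037]
orientation: [-179.6, -0.1, -87.4]
force: [1.1, 0.3, -0.9]
opening: 0.0778
gripper_force: 0.0
```

Request:
apply_moves:
  deltas:
    - {"fingers":78,"delta_pos":[-45,0,0],"angular":[0,0,0]}
    - {"fingers":78,"delta_pos":[-90,0,0],"angular":[0,0,0]}
    - {"fingers":78,"delta_pos":[-135,0,0],"angular":[0,0,0]}
    - {"fingers":78,"delta_pos":[-180,0,0],"angular":[0,0,0]}
    - {"fingers":78,"delta_pos":[-225,0,0],"angular":[0,0,0]}
    - {"fingers":78,"delta_pos":[-270,0,0],"angular":[0,0,0]}
    - {"fingers":78,"delta_pos":[-315,0,0],"angular":[0,0,0]}
    - {"fingers":78,"delta_pos":[-350,0,0],"angular":[0,0,0]}
    - {"fingers":78,"delta_pos":[-350,0,0],"angular":[0,0,0]}
    - {"fingers":78,"delta_pos":[-350,0,0],"angular":[0,0,0]}

```text
clock: 58.95
tool_pos: [0.5226, 0.2114, 0.298]
orientation: [180.0, -0.0, -87.3]
force: [-0.4, -0.6, 0.3]
opening: 0.0784
gripper_force: 0.0
```

```bash
python3 -c "
from h import *
im,_=shot('top','tend');im2,_=shot('scene')
cv2.imwrite('pics/end.png',np.vstack([cv2.resize(im[110:230,95:365],(675,300)),cv2.resize(im2[140:290,130:430],(600,300))[:, :].copy() if 0 else cv2.resize(im2[140:275,130:430],(675,300))]))"
```

```text
(no output)
```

View pics/end.png

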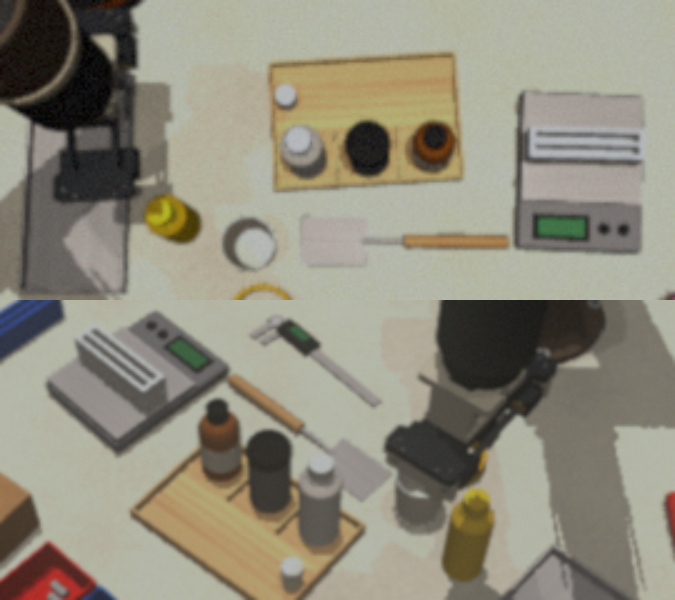

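```bash
python3 - <<'E'
from h import *
T=np.load('T8.npy');f=lambda p,z:cast('wrist',[(128+(x+.5)/3-.5,(y+.5)/2.3-.5) for x,y in p],z,T)
m=f([(328,73),(438,73),(434,378),(338,378)],.085);p=f([(207,80),(550,83),(530,366),(222,366)],.035)
print(m.round(4),p.round(4),m.mean(0)-p.mean(0))
E
```

```text
[[ 0.5544 -0.4116  0.085 ]
 [ 0.5145 -0.4097  0.085 ]
 [ 0.5203 -0.2618  0.085 ]
 [ 0.5598 -0.2636  0.085 ]] [[ 0.6083 -0.4232  0.035 ]
 [ 0.4636 -0.415   0.035 ]
 [ 0.4719 -0.2565  0.035 ]
 [ 0.6176 -0.2632  0.035 ]] [-0.00310625  0.00279082  0.05      ]
```

Centred within about 4 mm and parallel, with all three containers upright on their spots. Handing in.

```bash
python3 -c "
from plant import ctrl
print(ctrl.close_job())"
```

```text
the job is handed in; nothing more can be done
None
```

The mould lies flat on the scale platform, within about 4 mm of its middle and parallel to the display edge. All three containers are back upright on their original spots, with the gripper released within about 1–1.5 mm of where it picked each one up. I handed the job in at about 59 s on the robot's clock, and no verdict came back.

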